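# Nest the parts trays

### The job

Tidy the black parts trays on the electronics bench into one nest: the biggest is screwed down, so slide the middle-sized one, back end first, through its open mouth until it is fully home, and likewise the smallest fully home inside the middle one. Keep the trays on the bench, sliding them rather than lifting them, and leave the solder reel, blue dish, screwdriver and LED cube where they are.

Things in the scene. Friction and masses are not known exactly. Their poses are not given: they have to be found in the camera images.
- tray_large: Largest black scoop tray, screwed down: floor, two sides, back wall, open mouth opposite, open top; wedge-shaped from above. In mm: 146 long, 50 high; outside 106 wide at the back, 141 at the mouth (inside 98, 133); walls 4, floor 2; smooth plastic. Origin: underside, mid-length, mid-width; +x to the closed back, -x to the mouth, which looks roughly to world -y, z up.
- tray_medium: Middle scoop tray, same shape, walls, floor and axes, loose. In mm: 118 long, 45 high; outside 86 wide at the back, 114 at the mouth (inside 78, 106); 0.15-0.3 kg. Its back (+x) starts roughly to world +y. The bottom of the back sweeps up 4 mm over 18 mm, so it rides over a floor edge if pushed low. Fully home its origin is 10 mm ahead (+x) of and 2 above the large tray's.
- tray_small: Smallest scoop tray, same shape, upswept back, walls, floor and axes, loose. In mm: 90 long, 40 high; outside 66 wide at the back, 88 at the mouth (inside 58, 80); 0.1-0.2 kg. Its back (+x) starts roughly to world +y. Light: push it low or it tips. Fully home its origin is 10 mm ahead (+x) of and 2 above the middle tray's.
- reel: Bystander: solder reel standing on its flange, 60 mm diameter, 42 mm high, orange flanges. Origin under its centre.
- dish: Bystander: small blue bowl, 72 mm across, 22 mm high. Origin under its centre.
- screwdriver: Bystander: screwdriver lying on the bench, some 200 mm long. Its x axis points along it to the tip.
- cube: Bystander: LED cube, a lattice of wires with red LEDs, on a green 120 x 120 mm board, 118 mm high in all. Origin under its centre.
Not all that is in view belongs to the job. Leave any brown look-alike of the tray_medium alone.

How it is judged:
At the end, for the whole second after the job is handed in: The middle tray lies in the large one and the small one in the middle one, back-first, each within 8 mm of fully home (origin 2 to 16 mm ahead of the outer one's, along its +x), within 12 mm sideways, turned under 0.17 rad, tilted under 0.08 rad, at rest (x of tray_medium in the frame of tray_large between 0.002 and 0.016 m and y of tray_medium in the frame of tray_large between -0.012 and 0.012 m and z of tray_medium in the frame of tray_large between 0 and 0.007 m and angle between the x axis of tray_medium and the x axis of tray_large, either way round below 0.17 rad and angle between each of tray_medium, tray_small's own z axis and vertical below 0.08 rad and linear speed of each of tray_medium, tray_small below 0.01 m/s and angular speed of each of tray_medium, tray_small below 0.1 rad/s and x of tray_small in the frame of tray_medium between 0.002 and 0.016 m and y of tray_small in the frame of tray_medium between -0.012 and 0.012 m and z of tray_small in the frame of tray_medium between 0 and 0.007 m and angle between the x axis of tray_small and the x axis of tray_medium, either way round below 0.17 rad); the robot touches nothing.
It fails at once if the middle or the small tray is lifted more than 30 mm off the bench (height (world z) of any of tray_medium, tray_small above 0.03 m).
It fails at once if the reel, the dish, the screwdriver or the cube is moved by more than 20 mm (distance of any of reel, dish, screwdriver, cube from where it was at the start of the episode above 0.02 m).
It also fails if it takes over 61 s, if anything falls off the work surface, if the arm or the gripper's body presses on something with over 40 N, if the wrist force passes 120 N, or if a joint passes its speed limit or range.

### The arm

A 6-joint arm with a two-finger parallel gripper is mounted at the origin on the work surface. World frame = base frame: x ahead of the robot, y to its left, z up, the work surface at z = 0. Lengths are in m, angles in rad, forces in N, time in s.
With the tool pointing down it reaches from about 0.35 to 0.775 m from the base axis. Payload 7.3 kg.
Tool frame: the origin (TCP) lies at the very end of the fingers, on their centre line; the grasp point (between the pads) lies 19 mm behind it; x points along the fingers, y is the direction in which the jaws open and shut, and the axes are right-handed (so a half turn about x gives the same grasp; the last joint's range is limited). The gripper opens to 92 mm and grips with 3 to 60 N. Pads are 19 mm wide; open, the fingers measure 130 mm over their backs; the gripper's body (75 mm by 190 mm) begins 47 mm behind the grasp point.
Start: joints at [1.164, 0.342, 1.524, -0, 1.275, -0.146], TCP at [0.135, 0.507, 0.195] pointing down, gripper open.
Joint ranges: [-2.53, 2.53], [-0.77, 2.02], [0.04, 2.7], [-1, 4.14], [0.28, 2.66], [-3.11, 3.11]. Speed limits (rad/s): [2.57, 2.57, 3.14, 3.14, 3.14, 3.14].

### API

Orientations are given as [roll, pitch, yaw] about the fixed x, y, z axes, in that order (R = Rz(yaw) Ry(pitch) Rx(roll)).
In Python, from cell import robot gives the robot as it stands.
- The arm moves only by the tool play_rows, never from a script. Its argument "moves" is a list that holds one entry, the list of rows, each a list of 5 numbers: the shift along the tool's x, y, z in m, then the turn about the tool's x in degrees, then the opening, from -1 (shut) to 1 (fully open), so that 0 is half open. A call has exactly 10 rows; each row shifts and turns the pose as measured when the row begins, along the tool's axes as they then stand; what a row does not reach is not made up. A row lasts 1/10 s, in which the tool goes at most 50 mm and 8.59 degrees, less where a joint would pass 70% of its speed; a pose out of reach is approached as far as the arm can. A call with a gripper value outside its range is refused whole. The fingers move at their own pace and stop on an object; "grip_force" is the grip in N (left out, the last holds). Time passes only in rows, so rows that do not move let the fingers close, or fill a call up. It gives the time, the measured TCP pose, the force and the opening at its end, in the units of the state.
- robot.observe(): the state, without advancing time (a new reading comes with each control period).
- robot.read_camera(name): name is "scene" or "top"; returns the picture (384x512x3 uint8, red, green, blue); there is no depth.
- robot.get_calibration(name): a dict with "mtx" (3x3 intrinsics, pixels), "view" (4x4, takes a point from world to camera coordinates). Camera axes: x right, y up, looking along -z (the intrinsics and any distortion apply to the point x, -y, -z); pixel columns grow to the right and rows downward; lengths in m; the calibration is good to about 2 mm. A picture is of the moment at which its call begins. get_calibration takes no time and is no camera call.
- robot.hand_in(): hands the job in, once; it reports no verdict.
Trained networks look in the newest picture that a camera, given by its name, has taken for a name from the list of things; names that differ only in an ending like _2 or _b are one class to them, and where a whole thing is asked for, a point or a joint stands for the part that bears it (a point fixed in the world has none). Each returns a list of dicts, best first, with "score" (0 to 1); they miss things now and then, are a little off and sometimes report something else, mostly with a low value. They report only what shows in the picture. A call takes as long as a camera call. They do not tell look-alikes from the thing itself.
- robot.spot_in(camera, label): "point" ([column, row] in pixels, amid what is visible of it).
The state is a dict: "time": time; "qpos": joint angles; "qvel": joint speeds; "joint_efforts": joint torques, N m; "tool_pos": TCP position; "tool_rot": TCP orientation; "contact_force": force on the tool from outside, world axes, zero at the start; "torque": the same for the moment, N m; "opening": finger opening in m.
Only numpy, scipy, OpenCV 4.12 (cv2) and the standard library are available. Lean on these libraries where they do the work, as an engineer would, in place of code of your own. Each camera call takes 0.05 s, during which the arm holds its last target.

## Working session

There is one attempt and no reset: what is moved stays moved. The work goes in short steps, Python scripts to look and compute and a tool call to move; the robot and the scene stay as the last step left them, time stands still between calls to the robot, and variables do not carry over. Pictures are saved under pics/ and viewed, and the job is handed in when it is done.

Besides the shell and the picture viewer there is one more tool, called after "Call:" by a JSON object that holds its "method" and its "body", one argument or row to a line. play_rows: Moves the arm, as the interface text tells. Its arguments: {"type":"object","properties":{"moves":{"type":"array"},"grip_force":{"type":"number"}},"required":["moves"]}

```bash
ls; mkdir -p pics; python3 - <<'E'
from cell import robot
import cv2,json
for c in ["scene","top"]:
    im=robot.read_camera(c); cv2.imwrite(f"pics/{c}0.png",cv2.resize(im[:,:,::-1],None,fx=1.5,fy=1.5))
    cal=robot.get_calibration(c); print(c,cal)
    for l in ["tray_large","tray_medium","tray_small"]:
        print(l,robot.spot_in(c,l))
print(robot.observe())
E
```

```text
pics
scene {'mtx': array([[429.2067784 ,   0.        , 254.51733681],
       [  0.        , 429.2067784 , 197.80746197],
       [  0.        ,   0.        ,   1.        ]]), 'view': array([[-0.28103815,  0.95968664, -0.00437126,  0.25362673],
       [-0.80704177, -0.23386738,  0.54220811,  0.42713484],
       [ 0.51932759,  0.15590895,  0.84023286, -1.73962219],
       [ 0.        ,  0.        ,  0.        ,  1.        ]])}
tray_large [{'point': [373.3, 208.9], 'score': 0.58}]
tray_medium [{'point': [248.9, 166.4], 'score': 0.69}, {'point': [154.4, 149.0], 'score': 0.57}]
tray_small [{'point': [238.7, 204.5], 'score': 0.57}]
top {'mtx': array([[349.10563627,   0.        , 252.73950393],
       [  0.        , 349.10563627, 194.2594423 ],
       [  0.        ,   0.        ,   1.        ]]), 'view': array([[-0.01453789, -0.99979522, -0.01407734, -0.09312219],
       [ 0.9969667 , -0.01557046,  0.07625591, -0.57037218],
       [-0.07645948, -0.01292604,  0.9969889 , -1.14780779],
       [ 0.        ,  0.        ,  0.        ,  1.        ]])}
tray_large [{'point': [136.2, 216.1], 'score': 0.73}, {'point': [344.2, 167.4], 'score': 0.47}]
tray_medium [{'point': [377.5, 227.9], 'score': 0.7}, {'point': [273.1, 225.4], 'score': 0.58}]
tray_small []
{'time': 0.4, 'qpos': array([ 1.16399848e+00,  3.42089767e-01,  1.52424529e+00, -4.04740409e-05,
        1.27540563e+00, -1.46036037e-01]), 'qvel': array([-1.38573666e-03,  1.40265667e-04, -3.75665122e-03, -5.36849947e-05,
        2.19392532e-03,  1.93215808e-03]), 'joint_efforts': array([-3.65880524e-04, -4.30711269e+01, -2.44191939e+01,  7.17298826e-02,
        5.02860930e-02, -4.78933509e-05]), 'tool_pos': array([0.13534092, 0.50719613, 0.19514309]), 'tool_rot': array([-1.46099944,  1.57064332, -1.72174946]), 'contact_force': array([1.25770075, 0.83766244, 0.0966765 ]), 'torque': array([-0.03760146,  0.03312001, -0.0057861 ]), 'opening': 0.09170727877791467}
```

View pics/scene0.png

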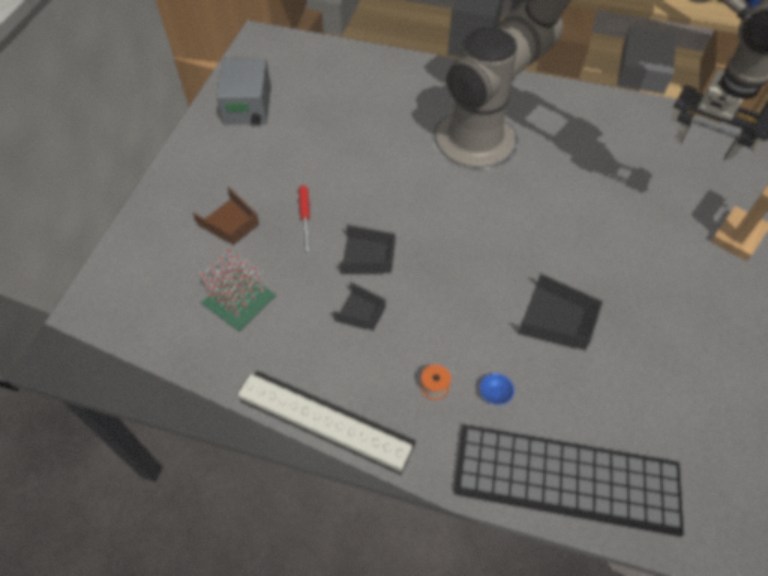

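View pics/top0.png

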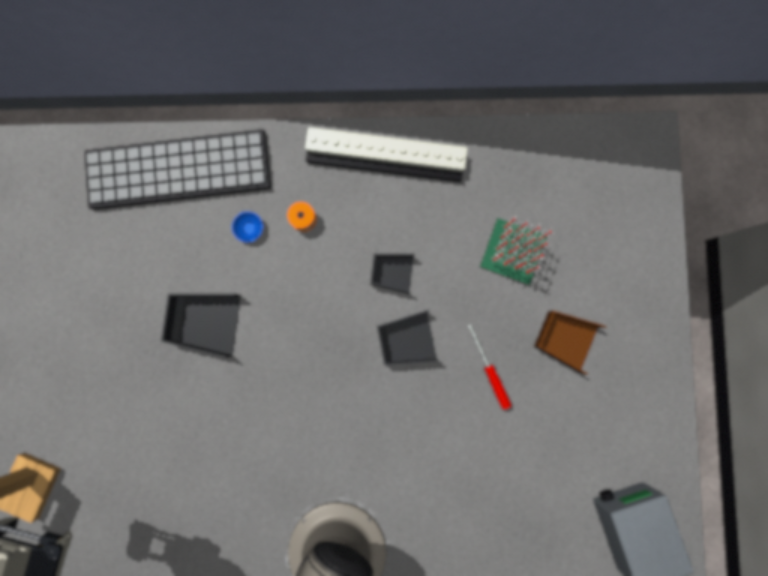

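```bash
cat > h.py <<'E'
import numpy as np,cv2
from cell import robot
from scipy.optimize import minimize
CAL={c:robot.get_calibration(c) for c in("scene","top")}
D={'large':(146,50,106,141),'medium':(118,45,86,114),'small':(90,40,66,88)}
def proj(c,P):
    v=CAL[c]['view'];p=np.asarray(P)@v[:3,:3].T+v[:3,3];p=p*[1,-1,-1]
    q=p@CAL[c]['mtx'].T;return q[:,:2]/q[:,2:]
def back(c,px,z=0):
    v=CAL[c]['view'];R,t=v[:3,:3],v[:3,3]
    d=np.linalg.inv(CAL[c]['mtx'])@[px[0],px[1],1];d=R.T@(d*[1,-1,-1]);o=-R.T@t
    return o+d*(z-o[2])/d[2]
def pts(n,pose,z0=0):
    L,h,b,m=[k/1000 for k in D[n]];x,y,a=pose
    l=[(-L/2,m/2),(L/2,b/2),(L/2,-b/2),(-L/2,-m/2)]
    l=np.array([(*p,z) for z in(z0,z0+h) for p in l])
    c,s=np.cos(a),np.sin(a)
    return np.c_[x+c*l[:,0]-s*l[:,1],y+s*l[:,0]+c*l[:,1],l[:,2]]
F=[(0,1,2,3),(0,1,5,4),(1,2,6,5),(2,3,7,6)]
S=4
def sil(c,n,pose,z0=0,S=S):
    q=proj(c,pts(n,pose,z0))
    m=np.zeros((384*S,512*S),np.uint8)
    for f in F: cv2.fillConvexPoly(m,np.round((q[list(f)]+.5)*S*16).astype(np.int32),255,cv2.LINE_AA,4)
    return m
def draw(im,c,n,pose,z0=0,s=1,col=(0,255,255)):
    q=np.round((proj(c,pts(n,pose,z0))+.5)*s).astype(int)
    for f in F: cv2.polylines(im,[q[list(f)]],True,col,1)
def fit(masks,n,p0,z0=0,cams=("top","scene"),w=50):
    # masks: cam-> float darkness image 0..1
    rois={}
    for c in cams:
        u=proj(c,[[p0[0],p0[1],0.02]])[0].astype(int); rois[c]=(max(u[0]-w,0),max(u[1]-w,0))
    def cost(d):
        p=np.array(p0)+np.array(d)*[.01,.01,.1];e=0
        for c in cams:
            m=cv2.resize(sil(c,n,p,z0),(512,384),interpolation=cv2.INTER_AREA)/255.
            x,y=rois[c];sl=np.s_[y:y+2*w,x:x+2*w]
            e+=np.abs(m[sl]-masks[c][sl]).sum()
        return e
    best=None
    for a in(-.3,0,.3):
        r=minimize(cost,[0,0,a*10],method='Nelder-Mead',options=dict(initial_simplex=np.array([[0,0,a*10],[1.5,0,a*10],[0,1.5,a*10],[0,0,a*10+2]]),xatol=.01,fatol=.1))
        if best is None or r.fun<best.fun:best=r
    return np.array(p0)+best.x*[.01,.01,.1],best.fun
E
python3 - <<'E'
from h import *
ims={c:robot.read_camera(c) for c in CAL}
for c in ims: np.save(f"{c}.npy",ims[c])
t=ims['top'][180:260,90:310,::-1]
cv2.imwrite("pics/c1.png",cv2.resize(t,None,fx=3.6,fy=3.6,interpolation=cv2.INTER_CUBIC))
t=ims['scene'][140:260,190:410,::-1]
cv2.imwrite("pics/c2.png",cv2.resize(t,None,fx=3.6,fy=3.6,interpolation=cv2.INTER_CUBIC))
for n,p in dict(large=(136,216),medium=(273,226),small=(263,182),reel=(200,144),dish=(165,152),sdtip=(313,216)).items(): print(n,back('top',p,.01))
g=ims['top'].max(2); print(g[226,240:310]);print(g[216,100:170])
E
```

```text
large [0.50222528 0.2940963  0.01      ]
medium [ 0.46192982 -0.1679715   0.01      ]
small [ 0.61086558 -0.1369344   0.01      ]
reel [0.74521816 0.07656972 0.01      ]
dish [0.71955944 0.19675173 0.01      ]
sdtip [ 0.49342787 -0.3027418   0.01      ]
[128 128 127 128 131 129 131 131 131 131 131 126 110  83  55  38  34  35
  45  58  67  68  67  68  68  67  67  67  67  68  66  66  66  67  67  67
  67  66  66  66  65  65  66  66  66  66  66  70  88 112 127 131 131 132
 132 134 136 136 134 133 133 132 132 132 132 133 133 133 134 134]
[133 134 135 136 134 134 134 128 112  84  52  28  20  19  22  28  37  40
  40  39  37  39  48  63  73  75  74  75  75  75  75  75  75  76  74  75
  75  75  74  74  74  75  75  75  75  76  75  75  75  75  75  75  75  74
  76  74  76  88 110 128 134 136 135 135 134 134 134 135 135 134]
```

View pics/c1.png

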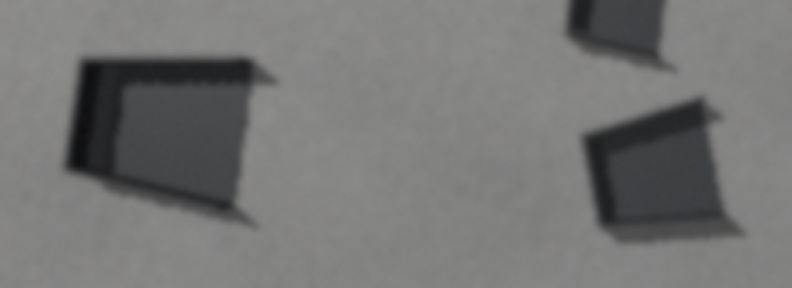

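View pics/c2.png

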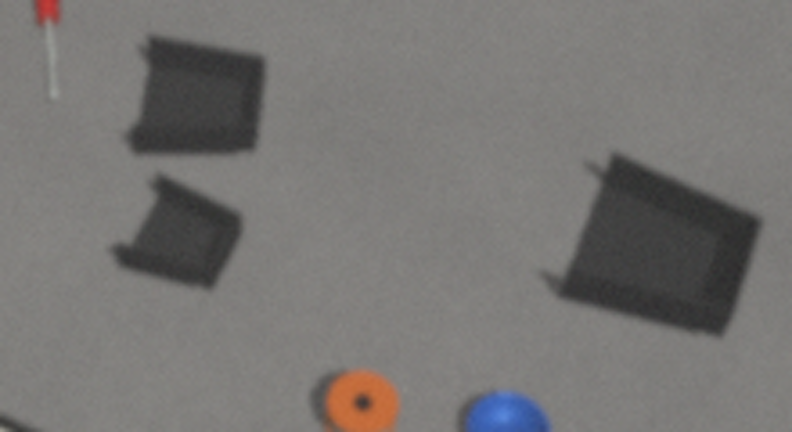

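```bash
cat >> h.py <<'E'
def masks(ims,t=95,s=12):
    return {c:np.clip((t+s-ims[c].max(2).astype(float))/(2*s),0,1) for c in ims}
E
python3 - <<'E'
from h import *
ims={c:np.load(f"{c}.npy") for c in CAL}
for t in (90,100):
  M=masks(ims,t)
  R={}
  for n,p in dict(large=(.50,.29,1.57),medium=(.46,-.17,1.57),small=(.61,-.137,1.57)).items():
    for cams in (("top",),("scene",),("top","scene")):
        R[n],f=fit(M,n,p,cams=cams,w=38 if n!='large' else 48); print(t,n,cams,R[n].round(4),round(f,1))
for c,(y,x,w,h) in dict(top=(150,90,220,110),scene=(140,190,220,120)).items():
    s=3.6;im=cv2.resize(ims[c][:,:,::-1],None,fx=s,fy=s,interpolation=cv2.INTER_CUBIC)
    for n in R: draw(im,c,n,R[n],s=s)
    cv2.imwrite(f"pics/f_{c}.png",im[int(y*s):int((y+h)*s),int(x*s):int((x+w)*s)])
E
```

```text
90 large ('top',) [0.5069 0.2958 1.4197] 93.8
90 large ('scene',) [0.5064 0.2913 1.4237] 84.2
90 large ('top', 'scene') [0.5066 0.2934 1.4222] 231.1
90 medium ('top',) [ 0.4582 -0.1608  1.7154] 328.2
90 medium ('scene',) [ 0.4588 -0.1665  1.7301] 344.8
90 medium ('top', 'scene') [ 0.4583 -0.1629  1.7363] 719.8
90 small ('top',) [ 0.6114 -0.1298  1.3876] 312.4
90 small ('scene',) [ 0.6103 -0.137   1.4299] 615.3
90 small ('top', 'scene') [ 0.6123 -0.1338  1.4324] 984.9
100 large ('top',) [0.5075 0.2963 1.4278] 104.1
100 large ('scene',) [0.5074 0.2916 1.4347] 50.8
100 large ('top', 'scene') [0.5074 0.2923 1.4323] 232.0
100 medium ('top',) [ 0.4592 -0.1602  1.7348] 379.5
100 medium ('scene',) [ 0.4584 -0.1655  1.738 ] 335.5
100 medium ('top', 'scene') [ 0.4579 -0.1642  1.7422] 781.1
100 small ('top',) [ 0.613  -0.1298  1.4194] 350.5
100 small ('scene',) [ 0.6112 -0.1362  1.4315] 618.5
100 small ('top', 'scene') [ 0.6116 -0.1351  1.4364] 1042.8
```

```bash
python3 -c "
import cv2,numpy as np
a=cv2.imread('pics/f_top.png');b=cv2.imread('pics/f_scene.png');w=792
cv2.imwrite('pics/f.png',cv2.resize(np.vstack([a[:,:w-1],b[:,:w-1]]),None,fx=.7,fy=.7))"
```

```text
(no output)
```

View pics/f.png

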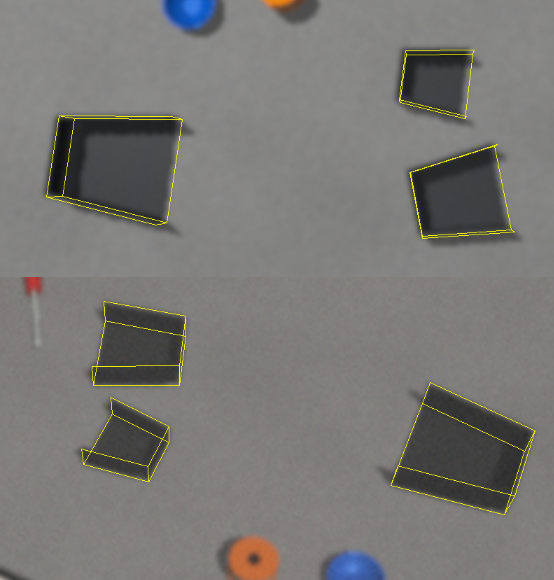

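```bash
cat >> h.py <<'E'
from scipy.spatial.transform import Rotation as Ro
def rel(target,push=None,st=None):
    """shift in tool axes to reach target xyz, and turn about tool x (deg) so tool z lies along +-push yaw"""
    st=st or robot.observe();R=Ro.from_euler('xyz',st['tool_rot']).as_matrix()
    d=R.T@(np.array(target)-st['tool_pos']);a=None
    if push is not None:
        v=R.T@[np.cos(push),np.sin(push),0];a=np.degrees(np.arctan2(-v[1],v[2]));a=(a+90)%180-90
    return d,a
E
python3 - <<'E'
from h import *
st=robot.observe();R=Ro.from_euler('xyz',st['tool_rot']).as_matrix();print(R.round(3),st['time'])
p=1.737;d=np.array([np.cos(p),np.sin(p)])
b=np.array([.4585,-.164])+d*.055   # inner back face
print(b,b-d*.04)
print(rel([*(b-d*.04),.10],p))
E
```

```text
[[ 0.     0.258  0.966]
 [ 0.     0.966 -0.258]
 [-1.     0.     0.   ]] 0.5
[ 0.44940083 -0.1097579 ] [ 0.45601841 -0.1492067 ]
(array([ 0.09521348, -0.55157658,  0.47906414]), np.float64(65.5356329869739))
```

```bash
cat >> h.py <<'E'
def plan(target,turn,n=10,st=None):
    st=st or robot.observe();R=Ro.from_euler('xyz',st['tool_rot']).as_matrix();p=st['tool_pos'].copy()
    D_=(np.array(target)-p)/n
    for i in range(n):
        s=R.T@D_; print([*s.round(3),round(turn/n,2)])
        R=R@Ro.from_euler('x',turn/n,degrees=True).as_matrix()
def now():
    st=robot.observe();R=Ro.from_euler('xyz',st['tool_rot']).as_matrix()
    z=-R[:,2];print('t',round(st['time'],2),'tcp',st['tool_pos'].round(4),'push yaw',round(float(np.arctan2(z[1],z[0])),4),'tilt',R[2,0].round(4),'F',st['contact_force'].round(1),'open',round(st['opening'],4),'q6',st['qpos'][5].round(2))
E
python3 - <<'E'
from h import *
plan([.47,.19,.195],30)
E
```

```text
[np.float64(0.0), np.float64(-0.022), np.float64(0.041), 3.0]
[np.float64(0.0), np.float64(-0.02), np.float64(0.042), 3.0]
[np.float64(0.0), np.float64(-0.018), np.float64(0.043), 3.0]
[np.float64(0.0), np.float64(-0.015), np.float64(0.043), 3.0]
[np.float64(0.0), np.float64(-0.013), np.float64(0.044), 3.0]
[np.float64(0.0), np.float64(-0.011), np.float64(0.045), 3.0]
[np.float64(0.0), np.float64(-0.008), np.float64(0.045), 3.0]
[np.float64(0.0), np.float64(-0.006), np.float64(0.046), 3.0]
[np.float64(0.0), np.float64(-0.004), np.float64(0.046), 3.0]
[np.float64(0.0), np.float64(-0.001), np.float64(0.046), 3.0]
```

Call:
{"method": "play_rows", "body": {
  "moves": [
    [[0,-0.022,0.041,3,-0.26],[0,-0.02,0.042,3,-0.26],[0,-0.018,0.043,3,-0.26],[0,-0.015,0.043,3,-0.26],[0,-0.013,0.044,3,-0.26],[0,-0.011,0.045,3,-0.26],[0,-0.008,0.045,3,-0.26],[0,-0.006,0.046,3,-0.26],[0,-0.004,0.046,3,-0.26],[0,-0.001,0.046,3,-0.26]]
  ]
}}

```text
time: 1.5
tool_pos: [0.4777, 0.1809, 0.1958]
tool_rot: [1.736, 1.565, 0.943]
contact_force: [0.1, 0.9, 0.3]
opening: 0.0337
```

```bash
python3 - <<'E'
from h import *
now()
t=[.456,-.149,.1]
print(rel(t,1.737)); plan(t,rel(t,1.737)[1])
E
```

```text
t 1.5 tcp [0.4777 0.1809 0.1958] push yaw 2.3479 tilt -1.0 F [0.1 0.9 0.3] open 0.0337 q6 -0.57
(array([ 0.0942408 , -0.24728547,  0.22007222]), np.float64(35.001148753130536))
[np.float64(0.009), np.float64(-0.025), np.float64(0.022), np.float64(3.5)]
[np.float64(0.009), np.float64(-0.023), np.float64(0.023), np.float64(3.5)]
[np.float64(0.009), np.float64(-0.022), np.float64(0.025), np.float64(3.5)]
[np.float64(0.009), np.float64(-0.02), np.float64(0.026), np.float64(3.5)]
[np.float64(0.009), np.float64(-0.019), np.float64(0.027), np.float64(3.5)]
[np.float64(0.009), np.float64(-0.017), np.float64(0.028), np.float64(3.5)]
[np.float64(0.009), np.float64(-0.015), np.float64(0.029), np.float64(3.5)]
[np.float64(0.009), np.float64(-0.013), np.float64(0.03), np.float64(3.5)]
[np.float64(0.009), np.float64(-0.012), np.float64(0.031), np.float64(3.5)]
[np.float64(0.009), np.float64(-0.01), np.float64(0.032), np.float64(3.5)]
```

Call:
{"method": "play_rows", "body": {
  "moves": [
    [[0.009,-0.025,0.022,3.5,-0.26],[0.009,-0.023,0.023,3.5,-0.26],[0.009,-0.022,0.025,3.5,-0.26],[0.009,-0.02,0.026,3.5,-0.26],[0.009,-0.019,0.027,3.5,-0.26],[0.009,-0.017,0.028,3.5,-0.26],[0.009,-0.015,0.029,3.5,-0.26],[0.009,-0.013,0.03,3.5,-0.26],[0.009,-0.012,0.031,3.5,-0.26],[0.009,-0.01,0.032,3.5,-0.26]]
  ]
}}

```text
time: 2.5
tool_pos: [0.4549, -0.1624, 0.1024]
tool_rot: [1.738, 1.558, 0.305]
contact_force: [0.9, -0.2, -1.0]
opening: 0.0344
```

```bash
python3 - <<'E'
from h import *
now()
t=[.456,-.149,.013]
print(rel(t,1.737))
im=robot.read_camera('top')
cv2.imwrite("pics/t2.png",cv2.resize(im[150:290,180:330,::-1],None,fx=4,fy=4,interpolation=cv2.INTER_CUBIC))
E
```

```text
t 2.5 tcp [ 0.4549 -0.1624  0.1024] push yaw 1.7084 tilt -0.9999 F [ 0.9 -0.2 -1. ] open 0.0344 q6 -0.65
(array([ 0.08949276,  0.0017534 , -0.01291529]), np.float64(-1.6423284193554082))
```

View pics/t2.png

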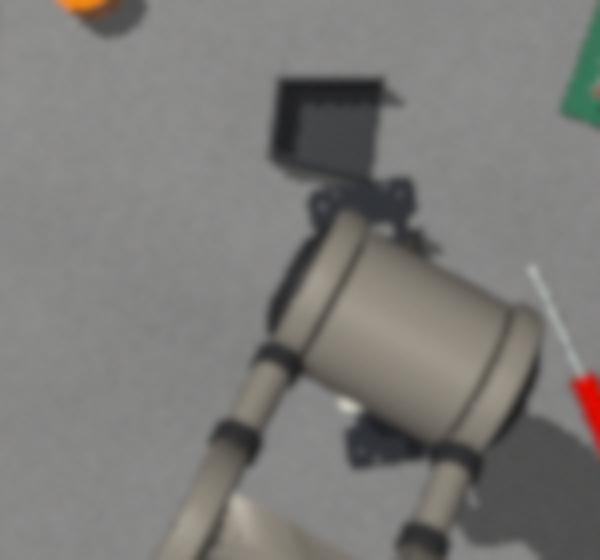

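Call:
{"method": "play_rows", "body": {
  "moves": [
    [[0,0.001,-0.008,-1,-0.26],[0,0.001,-0.005,-0.6,-0.26],[0.014,0,0,0,-0.26],[0.014,0,0,0,-0.26],[0.014,0,0,0,-0.26],[0.014,0,0,0,-0.26],[0.014,0,0,0,-0.26],[0.01,0,0,0,-0.26],[0.006,0,0,0,-0.26],[0,0,0,0,-0.26]]
  ]
}}

```text
time: 3.55
tool_pos: [0.4585, -0.1434, 0.0154]
tool_rot: [1.484, 1.554, 0.092]
contact_force: [-0.3, 0.1, 0.7]
opening: 0.0341
```

```bash
python3 - <<'E'
from h import *
now()
im=robot.read_camera('scene')
cv2.imwrite("pics/t3.png",cv2.resize(im[100:260,170:320,::-1],None,fx=3.6,fy=3.6,interpolation=cv2.INTER_CUBIC))
E
```

```text
t 3.55 tcp [ 0.4585 -0.1434  0.0154] push yaw 1.75 tilt -0.9999 F [-0.3  0.1  0.7] open 0.0341 q6 -0.66
```

View pics/t3.png

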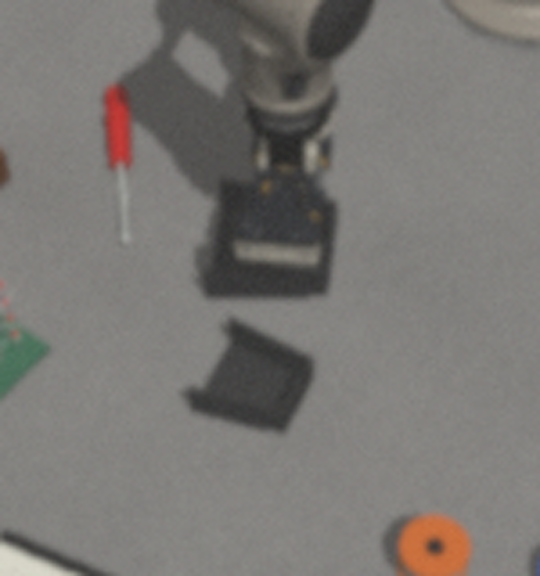

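Call:
{"method": "play_rows", "body": {
  "moves": [
    [[0.001,0,-0.008,0,-0.26],[0,0,-0.01,0,-0.26],[0,0,-0.01,0,-0.26],[0,0,-0.01,0,-0.26],[0,0,-0.01,2,-0.26],[0,0,-0.01,2,-0.26],[0,0,-0.01,2,-0.26],[0,0,-0.01,2,-0.26],[0,0,-0.01,2,-0.26],[0,0,-0.006,0,-0.26]]
  ]
}}

```text
time: 4.6
tool_pos: [0.4456, -0.0418, 0.0173]
tool_rot: [1.57, 1.55, -0.002]
contact_force: [0.0, -0.6, -0.9]
opening: 0.0338
```

```bash
python3 - <<'E'
from h import *
now()
for c in CAL:
  im=robot.read_camera(c); np.save(c+'2.npy',im)
  a=(140,80,240,180) if c=='top' else (110,180,220,170)
  cv2.imwrite(f"pics/t4{c}.png",cv2.resize(im[a[0]:a[0]+a[3],a[1]:a[1]+a[2],::-1],None,fx=3,fy=3,interpolation=cv2.INTER_CUBIC))
E
```

```text
t 4.6 tcp [ 0.4456 -0.0418  0.0173] push yaw 1.5696 tilt -0.9998 F [ 0.  -0.6 -0.9] open 0.0338 q6 -0.27
```

View pics/t4scene.png

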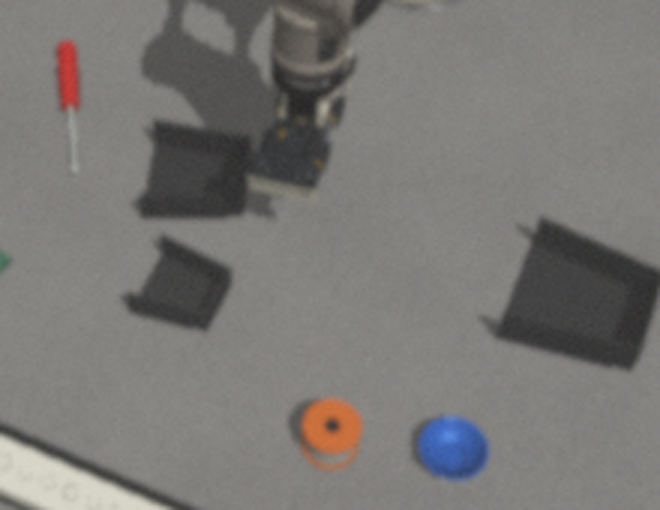

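View pics/t4top.png

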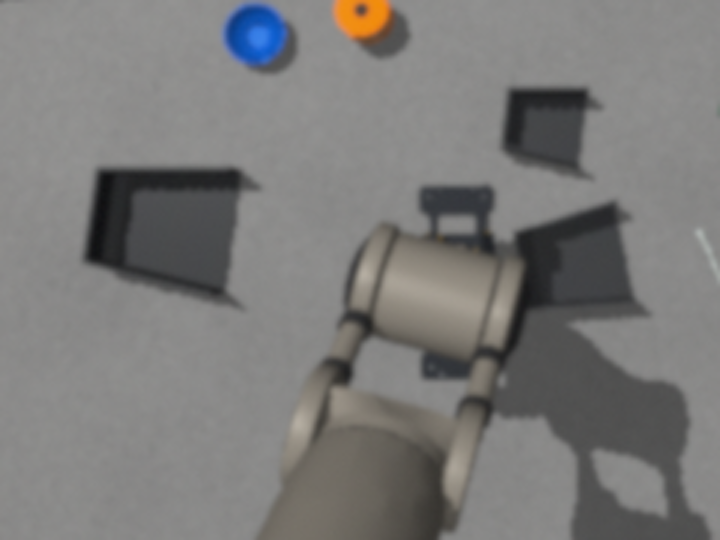

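```bash
python3 - <<'E'
from h import *
st=robot.observe();print(robot.observe()['tool_pos'])
ims={c:np.load(f"{c}2.npy") for c in CAL};M=masks(ims,95)
print(fit(M,'medium',(.4585,-.164,1.737),cams=("scene",),w=30))
for c in CAL: print(c,proj(c,[st['tool_pos'],st['tool_pos']+[0,0,.066]]))
R=Ro.from_euler('xyz',st['tool_rot']).as_matrix()
s=6;im=cv2.resize(ims['scene'][140:210,210:310,::-1],None,fx=s,fy=s,interpolation=cv2.INTER_CUBIC)
for p in [[0,0,0],[0,.036,0],[0,-.036,0],[-.066,.095,.037],[-.066,-.095,-.037],[-.066,-.095,.037],[-.066,.095,-.037]]:
    q=((proj('scene',[st['tool_pos']+R@p])[0]-[210,140]+.5)*s).astype(int);cv2.circle(im,tuple(q),3,(0,255,255),-1)
cv2.imwrite("pics/t5.png",im)
E
```

```text
[ 0.4457109  -0.04199256  0.01722544]
(array([ 0.42476118, -0.14256948,  2.60961867]), np.float64(815.2171568627452))
scene [[279.69080709 173.03509132]
 [280.57134598 161.45315403]]
top [[235.38860734 231.45770681]
 [234.05384049 232.08653263]]
```

View pics/t5.png

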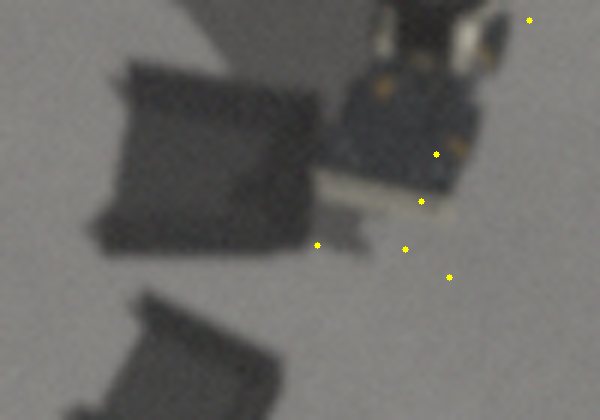

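```bash
python3 - <<'E'
from h import *
im=np.load('scene.npy')
s=6
P=np.array([.1353,.5072,.1951]);y=np.array([.258,.966,0]);z=np.array([.966,-.258,0])
o=proj('scene',[P])[0].astype(int)-[50,50];print(o)
o=np.minimum(o,[412,400]);o=np.maximum(o,0)
x=cv2.resize(im[o[1]:o[1]+90,o[0]:o[0]+100,::-1],None,fx=s,fy=s,interpolation=cv2.INTER_CUBIC)
for p in [P,P+.046*y,P-.046*y,P+.066*np.array([0,0,1])+.095*y+.037*z,P+.066*np.array([0,0,1])-.095*y+.037*z]:
    q=((proj('scene',[p])[0]-o+.5)*s).astype(int);cv2.circle(x,tuple(map(int,q)),3,(0,255,255),-1)
cv2.imwrite("pics/t6.png",x)
E
```

```text
[415  55]
```

View pics/t6.png

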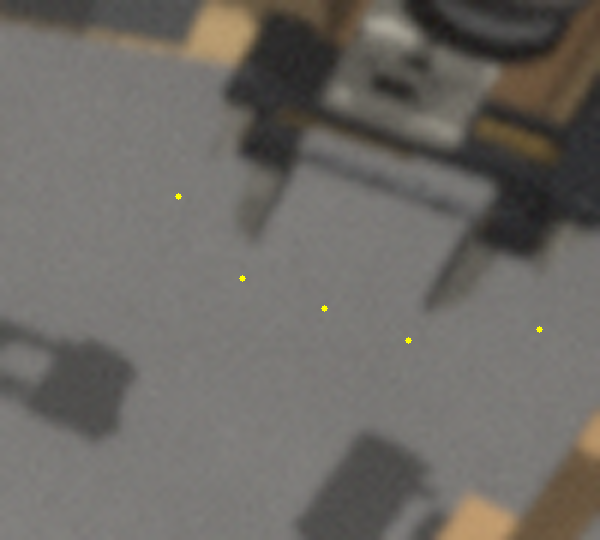

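Call:
{"method": "play_rows", "body": {
  "moves": [
    [[0,0,-0.03,0,-0.26],[0,0,-0.03,0,-0.26],[0,0,0,8.5,0.5],[0,0,0,8.5,0.5],[0,0,0,8.5,0.5],[0,0,0,8.5,0.5],[0,0,0,8.5,0.5],[0,0,0,8.5,0.5],[0,0,0,8.5,0.5],[0,0,0,8.5,0.5]]
  ]
}}

```text
time: 5.7
tool_pos: [0.4475, 0.0182, 0.018]
tool_rot: [2.703, 1.546, -0.071]
contact_force: [-0.5, -0.3, -0.4]
opening: 0.0688
```

```bash
python3 - <<'E'
from h import *
now()
st=robot.observe();R=Ro.from_euler('xyz',st['tool_rot']).as_matrix()
print(R.round(3))
ims={c:robot.read_camera(c) for c in CAL}
for c in ims: np.save(c+'3.npy',ims[c])
s=6;c='scene'
o=proj(c,[st['tool_pos']])[0].astype(int)-[60,60]
x=cv2.resize(ims[c][o[1]:o[1]+100,o[0]:o[0]+130,::-1],None,fx=s,fy=s,interpolation=cv2.INTER_CUBIC)
h=st['opening']/2
for p in [[0,0,0],[0,h,0],[0,-h,0],[0,h+.019,0],[0,-h-.019,0]]:
    q=((proj(c,[st['tool_pos']+R@p])[0]-o+.5)*s).astype(int);cv2.circle(x,tuple(map(int,q)),3,(0,255,255),-1)
cv2.imwrite("pics/t7.png",x)
E
```

```text
t 5.7 tcp [0.4475 0.0182 0.018 ] push yaw 0.3678 tilt -0.9997 F [-0.5 -0.3 -0.4] open 0.0688 q6 1.07
[[ 0.025  0.359 -0.933]
 [-0.002 -0.933 -0.359]
 [-1.     0.011 -0.022]]
```

View pics/t7.png

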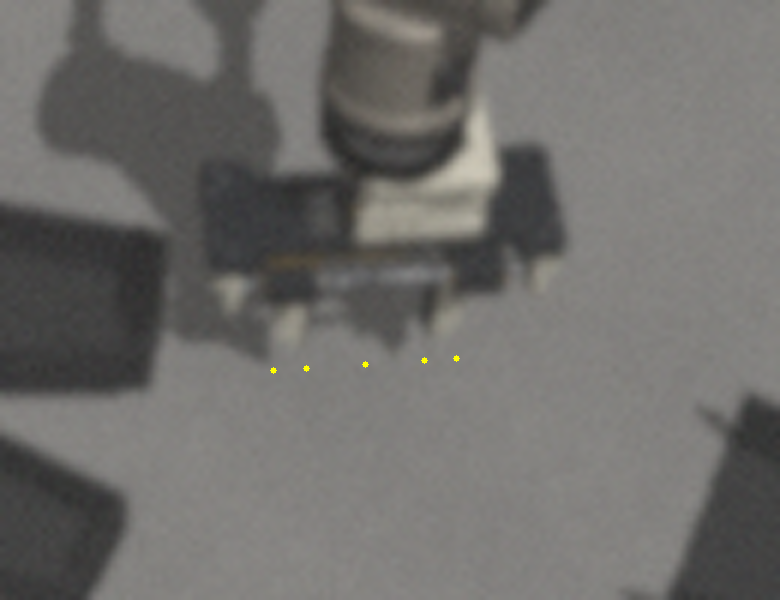

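Call:
{"method": "play_rows", "body": {
  "moves": [
    [[0.003,0,0,0,0.5],[0.003,0,0,0,0.5],[0.003,0,0,0,0.5],[0.002,0,0,0,0.5],[0.002,0,0,0,0.5],[0.001,0,0,0,0.5],[0.001,0,0,0,0.5],[0,0,0,0,0.5],[0,0,0,0,0.5],[0,0,0,0,0.5]]
  ]
}}

```text
time: 6.8
tool_pos: [0.4479, 0.0179, 0.0015]
tool_rot: [2.681, 1.546, -0.076]
contact_force: [0.9, 0.2, 0.4]
opening: 0.0688
```

Call:
{"method": "play_rows", "body": {
  "moves": [
    [[0.002,0,0,0,0.5],[0.002,0,0,0,0.5],[0.002,0,0,0,0.5],[0.002,0,0,0,0.5],[0.001,0,0,0,0.5],[0.001,0,0,0,0.5],[0,0,0,0,0.5],[0,0,0,0,0.5],[0,0,0,0,0.5],[0,0,0,0,0.5]]
  ]
}}

```text
time: 7.8
tool_pos: [0.4482, 0.0179, -0.0094]
tool_rot: [2.679, 1.546, -0.077]
contact_force: [-0.0, -0.3, -0.3]
opening: 0.0689
```

```bash
python3 - <<'E'
from h import *
now()
st=robot.observe();R=Ro.from_euler('xyz',st['tool_rot']).as_matrix()
c='scene';im=robot.read_camera(c);np.save('s4.npy',im);s=6
o=proj(c,[st['tool_pos']])[0].astype(int)-[60,60]
x=cv2.resize(im[o[1]:o[1]+100,o[0]:o[0]+130,::-1],None,fx=s,fy=s,interpolation=cv2.INTER_CUBIC)
h=st['opening']/2
for p in [[0,0,0],[0,h,0],[0,-h,0]]:
    q=((proj(c,[st['tool_pos']+R@p])[0]-o+.5)*s).astype(int);cv2.circle(x,tuple(map(int,q)),3,(0,255,255),-1)
cv2.imwrite("pics/t8.png",x)
E
```

```text
t 7.8 tcp [ 0.4482  0.0179 -0.0094] push yaw 0.3857 tilt -0.9997 F [-0.  -0.3 -0.3] open 0.0689 q6 1.05
```

View pics/t8.png

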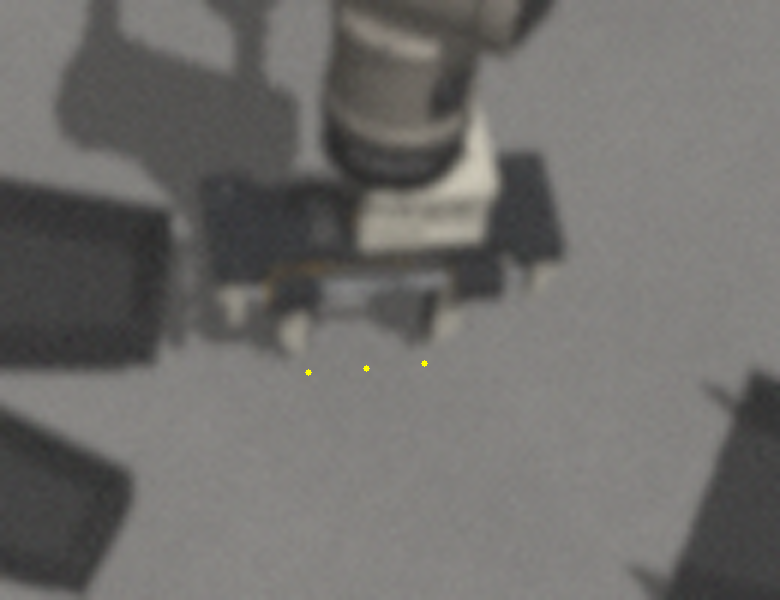

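Call:
{"method": "play_rows", "body": {
  "moves": [
    [[0.002,0,0,0,0.5],[0.002,0,0,0,0.5],[0.002,0,0,0,0.5],[0.002,0,0,0,0.5],[0.001,0,0,0,0.5],[0.001,0,0,0,0.5],[0,0,0,0,0.5],[0,0,0,0,0.5],[0,0,0,0,0.5],[0,0,0,0,0.5]]
  ]
}}

```text
time: 8.85
tool_pos: [0.4486, 0.0178, -0.0203]
tool_rot: [2.68, 1.546, -0.076]
contact_force: [-0.0, 0.4, -0.5]
opening: 0.069
```

Call:
{"method": "play_rows", "body": {
  "moves": [
    [[0.002,0,0,0,0.5],[0.002,0,0,0,0.5],[0.001,0,0,0,0.5],[0.001,0,0,0,0.5],[0.001,0,0,0,0.5],[0,0,0,0,0.5],[0,0,0,0,0.5],[0,0,0,0,0.5],[0,0,0,0,0.5],[0,0,0,0,0.5]]
  ]
}}

```text
time: 9.85
tool_pos: [0.4488, 0.0179, -0.0278]
tool_rot: [2.68, 1.546, -0.076]
contact_force: [0.3, 0.7, -0.6]
opening: 0.0685
```

```bash
python3 - <<'E'
from h import *
now()
st=robot.observe();R=Ro.from_euler('xyz',st['tool_rot']).as_matrix()
c='scene';im=robot.read_camera(c);np.save('s5.npy',im);s=6
o=proj(c,[st['tool_pos']])[0].astype(int)-[60,60]
x=cv2.resize(im[o[1]:o[1]+100,o[0]:o[0]+130,::-1],None,fx=s,fy=s,interpolation=cv2.INTER_CUBIC)
h=st['opening']/2
for p in [[0,0,0],[0,h,0],[0,-h,0]]:
    q=((proj(c,[st['tool_pos']+R@p])[0]-o+.5)*s).astype(int);cv2.circle(x,tuple(map(int,q)),3,(0,255,255),-1)
cv2.imwrite("pics/t9.png",x)
E
```

```text
t 9.85 tcp [ 0.4488  0.0179 -0.0278] push yaw 0.3856 tilt -0.9997 F [ 0.3  0.7 -0.6] open 0.0685 q6 1.05
```

View pics/t9.png

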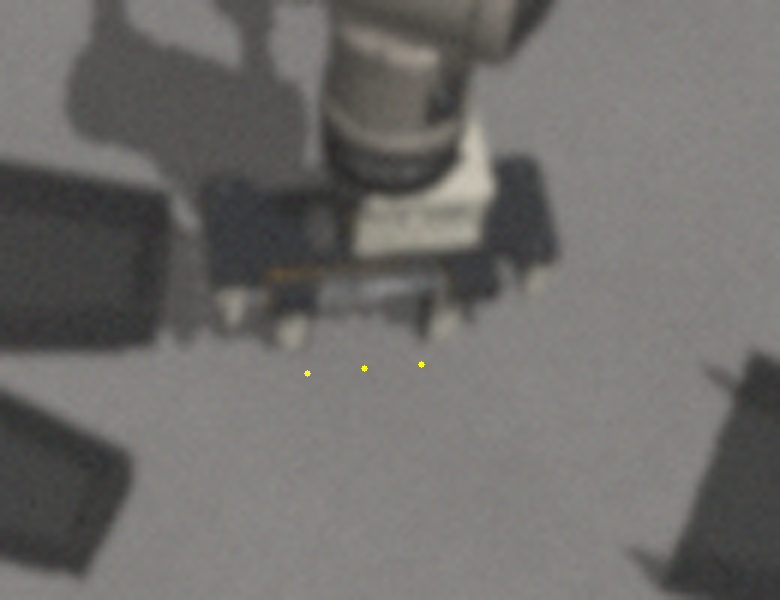

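Call:
{"method": "play_rows", "body": {
  "moves": [
    [[0.001,0,0,0,0.5],[0.001,0,0,0,0.5],[0.001,0,0,0,0.5],[0.001,0,0,0,0.5],[0.001,0,0,0,0.5],[0.001,0,0,0,0.5],[0.001,0,0,0,0.5],[0,0,0,0,0.5],[0,0,0,0,0.5],[0,0,0,0,0.5]]
  ]
}}

```text
time: 10.9
tool_pos: [0.4493, 0.0178, -0.0304]
tool_rot: [2.679, 1.543, -0.077]
contact_force: [-0.6, -0.2, -0.9]
opening: 0.0687
```

```bash
python3 - <<'E'
from h import *
now();print(robot.observe()['joint_efforts'].round(2),robot.observe()['torque'].round(2), robot.observe()['qpos'].round(4))
E
```

```text
t 10.9 tcp [ 0.4493  0.0178 -0.0304] push yaw 0.3863 tilt -0.9996 F [-0.6 -0.2 -0.9] open 0.0687 q6 1.05
[ 1.000e-02 -4.099e+01 -1.251e+01  4.000e-02 -1.600e-01  0.000e+00] [-0.08  0.14 -0.04] [-0.1323  0.534   2.0079  0.0028  0.5724  1.0499]
```

Call:
{"method": "play_rows", "body": {
  "moves": [
    [[-0.003,0,0,0,0.5],[-0.003,0,0,0,0.5],[-0.003,0,0,0,0.5],[-0.003,0,0,0,0.5],[-0.003,0,0,0,0.5],[0,0,0,0,0.5],[0,0,0,0,0.5],[0,0,0,0,0.5],[0,0,0,0,0.5],[0,0,0,0,0.5]]
  ]
}}

```text
time: 11.9
tool_pos: [0.4487, 0.0179, -0.0146]
tool_rot: [2.68, 1.544, -0.075]
contact_force: [-0.6, 0.1, 0.5]
opening: 0.0687
```

```bash
python3 - <<'E'
from h import *
now();print(robot.observe()['joint_efforts'].round(2),robot.observe()['torque'].round(2), robot.observe()['qpos'].round(4))
E
```

```text
t 11.9 tcp [ 0.4487  0.0179 -0.0146] push yaw 0.3864 tilt -0.9996 F [-0.6  0.1  0.5] open 0.0687 q6 1.05
[  0.   -40.26 -13.49   0.05  -0.18   0.  ] [-0.1   0.15 -0.04] [-0.1324  0.5012  1.9989  0.0026  0.615   1.0501]
```

```bash
python3 - <<'E'
from h import *
now()
ims={c:robot.read_camera(c) for c in CAL}
for c in ims: np.save(c+'6.npy',ims[c])
st=robot.observe();R=Ro.from_euler('xyz',st['tool_rot']).as_matrix()
s=6
for c,o in (('top',[175,185]),('scene',[230,120])):
    x=cv2.resize(ims[c][o[1]:o[1]+90,o[0]:o[0]+110,::-1],None,fx=s,fy=s,interpolation=cv2.INTER_CUBIC)
    h=st['opening']/2
    for zo,col in((0,(0,255,255)),(.03,(0,255,0))):
      for p in [[0,h,0],[0,-h,0],[-.066,.095,.037],[-.066,-.095,-.037],[-.066,-.095,.037],[-.066,.095,-.037]]:
        q=((proj(c,[st['tool_pos']+R@p+[0,0,zo]])[0]-o+.5)*s).astype(int);cv2.circle(x,tuple(map(int,q)),3,col,-1)
    cv2.imwrite(f"pics/u{c}.png",x)
E
```

```text
t 11.9 tcp [ 0.4487  0.0179 -0.0146] push yaw 0.3864 tilt -0.9996 F [-0.6  0.1  0.5] open 0.0687 q6 1.05
```

View pics/utop.png

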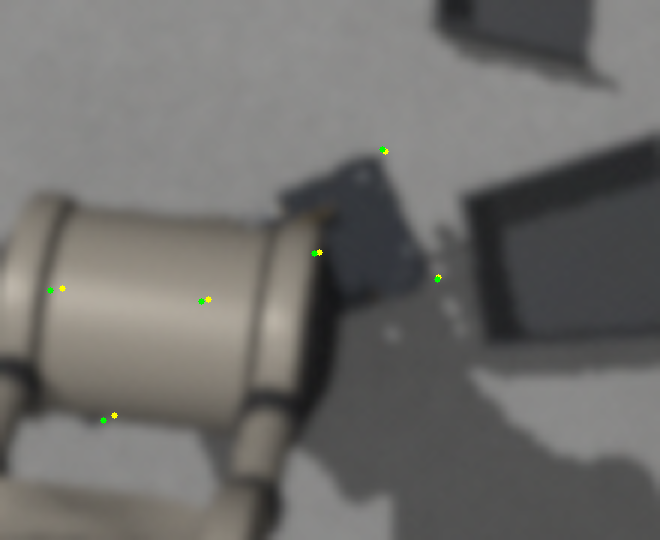

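View pics/uscene.png

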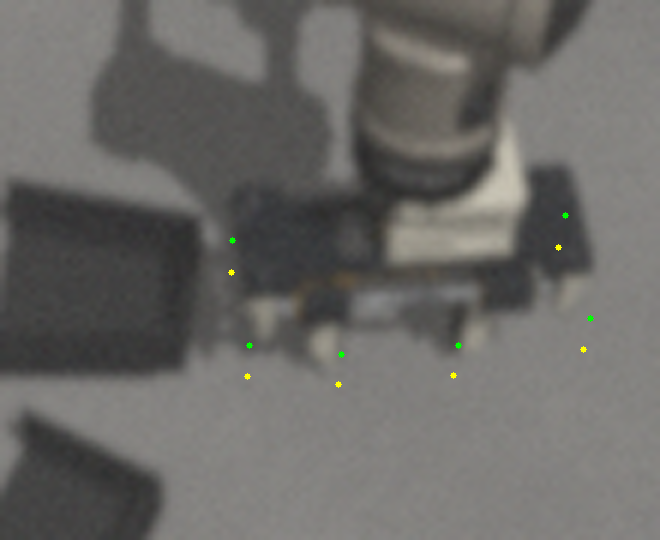

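```bash
cat >>h.py <<'E'
DZ=.030
E
python3 - <<'E'
from h import *
ims={c:np.load(f"{c}6.npy") for c in CAL}
t=ims['scene'];s=5
x=cv2.resize(t[130:210,200:310,::-1],None,fx=s,fy=s,interpolation=cv2.INTER_CUBIC)
full=cv2.resize(t[:,:,::-1],None,fx=s,fy=s,interpolation=cv2.INTER_CUBIC)
draw(full,'scene','medium',(.4585,-.164,1.737),s=s);draw(full,'scene','small',(.612,-.135,1.43),s=s)
f2=cv2.resize(ims['top'][:,:,::-1],None,fx=s,fy=s,interpolation=cv2.INTER_CUBIC)
draw(f2,'top','medium',(.4585,-.164,1.737),s=s);draw(f2,'top','small',(.612,-.135,1.43),s=s)
cv2.imwrite("pics/v.png",np.hstack([full[130*s:240*s,200*s:275*s],f2[150*s:260*s,235*s:310*s]]))
plan([.456,-.149,.06],-77.4)
E
```

```text
[np.float64(-0.007), np.float64(0.016), np.float64(0.005), -7.74]
[np.float64(-0.007), np.float64(0.015), np.float64(0.008), -7.74]
[np.float64(-0.007), np.float64(0.014), np.float64(0.009), -7.74]
[np.float64(-0.007), np.float64(0.012), np.float64(0.011), -7.74]
[np.float64(-0.007), np.float64(0.011), np.float64(0.013), -7.74]
[np.float64(-0.007), np.float64(0.009), np.float64(0.014), -7.74]
[np.float64(-0.007), np.float64(0.007), np.float64(0.015), -7.74]
[np.float64(-0.007), np.float64(0.005), np.float64(0.016), -7.74]
[np.float64(-0.007), np.float64(0.003), np.float64(0.017), -7.74]
[np.float64(-0.007), np.float64(0.0), np.float64(0.017), -7.74]
```

View pics/v.png

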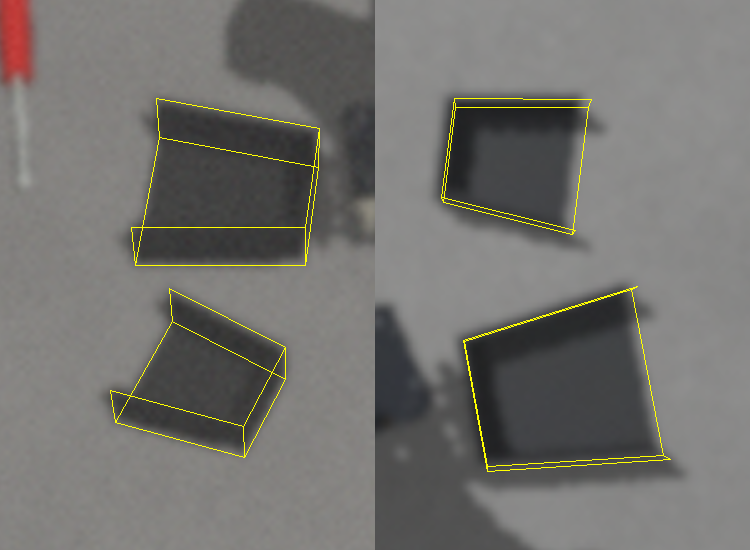

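Call:
{"method": "play_rows", "body": {
  "moves": [
    [[-0.04,0,0,-7.7,-0.26],[-0.04,0,0,-7.7,-0.26],[0,0.018,0.012,-7.7,-0.26],[0,0.016,0.014,-7.7,-0.26],[0,0.014,0.016,-7.7,-0.26],[0,0.011,0.018,-7.7,-0.26],[0,0.009,0.019,-7.7,-0.26],[0,0.006,0.02,-7.7,-0.26],[0,0.003,0.021,-7.7,-0.26],[0,0,0.021,-7.7,-0.26]]
  ]
}}

```text
time: 13.0
tool_pos: [0.4595, -0.1547, 0.0684]
tool_rot: [1.286, 1.547, -0.068]
contact_force: [0.3, 0.7, -0.9]
opening: 0.034
```

```bash
python3 - <<'E'
from h import *
now()
print(rel([.456,-.149,-.017],1.737))
E
```

```text
t 13.0 tcp [ 0.4595 -0.1547  0.0684] push yaw 1.7879 tilt -0.9997 F [ 0.3  0.7 -0.9] open 0.034 q6 -0.72
(array([ 0.08533239, -0.00414814, -0.00687907]), np.float64(2.92696451176937))
```

Call:
{"method": "play_rows", "body": {
  "moves": [
    [[0.0,-0.003,-0.005,2.9,-0.45],[0.0,0,0,0,-0.45],[0.018,0,0,0,-0.45],[0.018,0,0,0,-0.45],[0.018,0,0,0,-0.45],[0.016,0,0,0,-0.45],[0.008,0,0,0,-0.45],[0.004,0,0,0,-0.45],[0,0,0,0,-0.45],[0,0,0,0,-0.45]]
  ]
}}

```text
time: 14.0
tool_pos: [0.46, -0.1533, -0.0153]
tool_rot: [1.241, 1.542, -0.155]
contact_force: [-0.5, -0.1, 0.0]
opening: 0.0252
```

```bash
python3 - <<'E'
from h import *
now()
im=robot.read_camera('scene')
cv2.imwrite("pics/w1.png",cv2.resize(im[120:240,190:310,::-1],None,fx=5,fy=5,interpolation=cv2.INTER_CUBIC))
E
```

```text
t 14.0 tcp [ 0.46   -0.1533 -0.0153] push yaw 1.7455 tilt -0.9996 F [-0.5 -0.1  0. ] open 0.0252 q6 -0.67
```

View pics/w1.png

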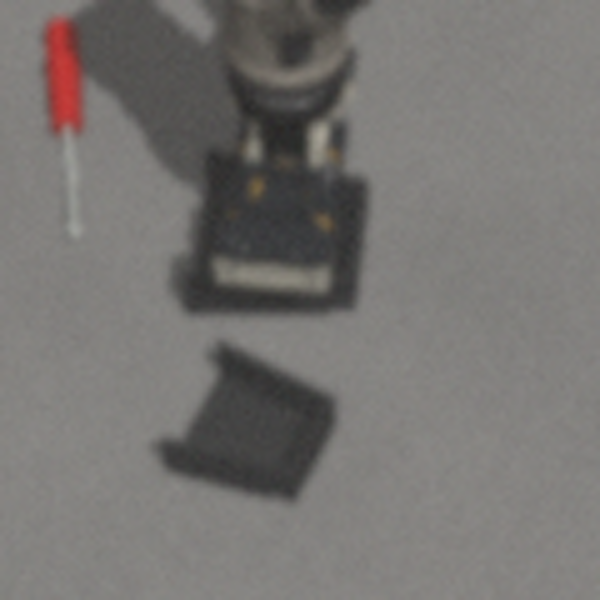

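Call:
{"method": "play_rows", "body": {
  "moves": [
    [[0,0,-0.01,0,-0.3],[0,0,-0.01,0,-0.3],[0,0,-0.01,0,-0.3],[0,0,-0.01,0,-0.3],[0,0,-0.01,1.5,-0.3],[0,0,-0.01,2,-0.3],[0,0,-0.01,2,-0.3],[0,0,-0.01,2,-0.3],[0,0,-0.01,2,-0.3],[0,0,-0.008,0,-0.3]]
  ]
}}

```text
time: 15.05
tool_pos: [0.447, -0.048, -0.0139]
tool_rot: [1.351, 1.537, -0.215]
contact_force: [0.5, -0.4, -0.4]
opening: 0.032
```

```bash
python3 - <<'E'
from h import *
now()
im=robot.read_camera('scene')
cv2.imwrite("pics/w2.png",cv2.resize(im[120:240,190:310,::-1],None,fx=5,fy=5,interpolation=cv2.INTER_CUBIC))
E
```

```text
t 15.05 tcp [ 0.447  -0.048  -0.0139] push yaw 1.5757 tilt -0.9994 F [ 0.5 -0.4 -0.4] open 0.032 q6 -0.29
```

View pics/w2.png

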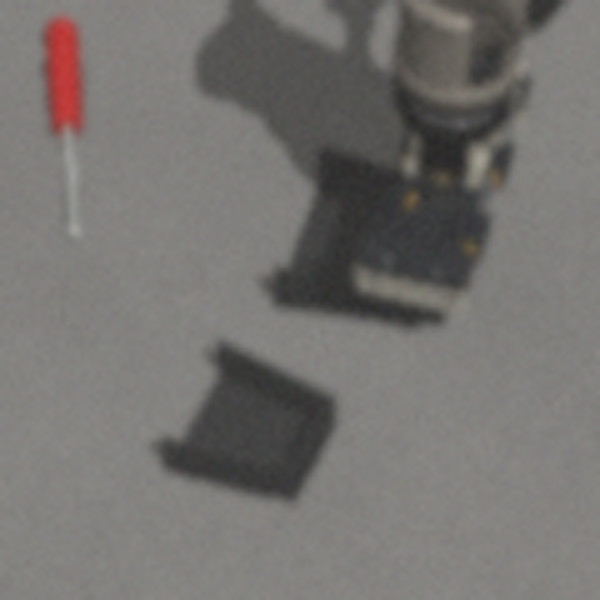

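Call:
{"method": "play_rows", "body": {
  "moves": [
    [[0,0,-0.01,1.6,-0.3],[0,0,-0.012,2,-0.3],[0,0,-0.012,2,-0.3],[0,0,-0.012,2,-0.3],[0.001,0,-0.012,2,-0.3],[0,0,-0.012,2,-0.3],[0,0,-0.014,0,-0.3],[0.001,0,-0.014,0,-0.3],[0,0,-0.014,0,-0.3],[0,0,-0.01,0,-0.3]]
  ]
}}

```text
time: 16.1
tool_pos: [0.462, 0.0786, -0.0157]
tool_rot: [1.511, 1.536, -0.252]
contact_force: [-0.1, -1.1, 1.5]
opening: 0.032
```

```bash
python3 - <<'E'
from h import *
now()
print(rel([.4935,.199,-.017],1.428))
for c in CAL: np.save(c+'7.npy',robot.read_camera(c))
im=np.load('scene7.npy');print()
s=4;x=cv2.resize(im[:,:,::-1],None,fx=s,fy=s,interpolation=cv2.INTER_CUBIC)
draw(x,'scene','large',(.507,.2925,1.43),s=s)
cv2.imwrite("pics/w3.png",x[110*s:250*s,220*s:410*s])
E
```

```text
t 16.1 tcp [ 0.462   0.0786 -0.0157] push yaw 1.3784 tilt -0.9994 F [-0.1 -1.1  1.5] open 0.032 q6 0.22
(array([ 0.00131665,  0.00788301, -0.12416071]), np.float64(-2.837779756283169))
```

View pics/w3.png

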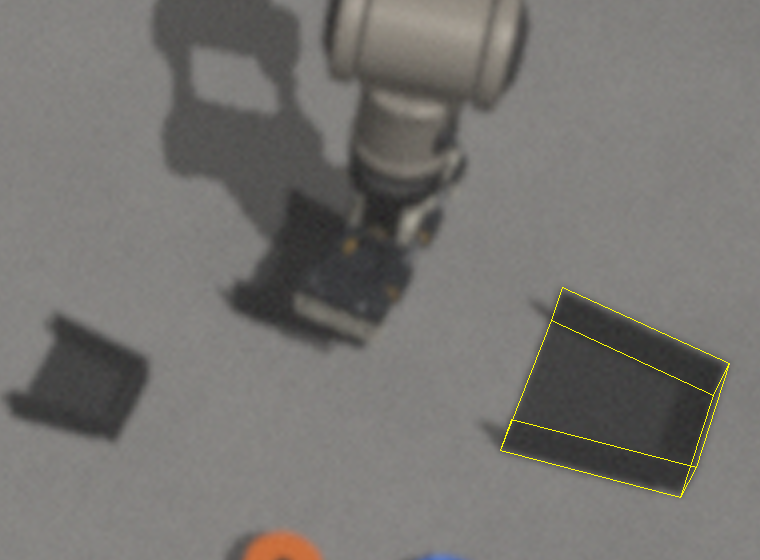

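Call:
{"method": "play_rows", "body": {
  "moves": [
    [[0,0.001,-0.01,0,-0.3],[0,0.001,-0.012,0,-0.3],[0,0.001,-0.012,0,-0.3],[0,0.001,-0.012,0,-0.3],[0.001,0.001,-0.012,0,-0.3],[0,0.001,-0.012,0,-0.3],[0,0.001,-0.012,-0.5,-0.3],[0.001,0.001,-0.012,-0.5,-0.3],[0,0.001,-0.012,-0.7,-0.3],[0,0,-0.008,-0.7,-0.3]]
  ]
}}

```text
time: 17.2
tool_pos: [0.4942, 0.1974, -0.0181]
tool_rot: [1.454, 1.537, -0.264]
contact_force: [-0.1, -1.2, 1.3]
opening: 0.032
```

```bash
python3 - <<'E'
from h import *
now()
print(rel([.515,.348,-.015],1.428))
for c in CAL: np.save(c+'8.npy',robot.read_camera(c))
im=np.load('scene8.npy');print()
s=5;x=cv2.resize(im[:,:,::-1],None,fx=s,fy=s,interpolation=cv2.INTER_CUBIC)
cv2.imwrite("pics/w4.png",x[130*s:240*s,270*s:410*s])
E
```

```text
t 17.2 tcp [ 0.4942  0.1974 -0.0181] push yaw 1.4236 tilt -0.9994 F [-0.1 -1.2  1.3] open 0.032 q6 0.41
(array([-0.00372489, -0.00140202, -0.15195811]), np.float64(-0.24713449899684292))
```

View pics/w4.png

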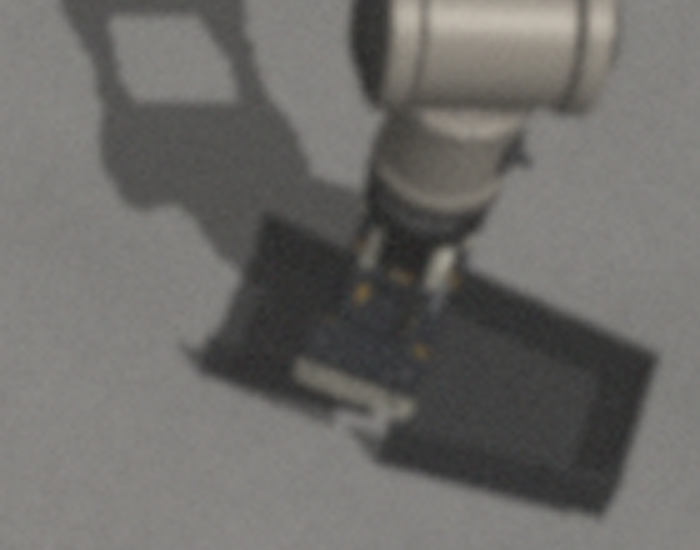

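```bash
python3 - <<'E'
from h import *
st=robot.observe()
im=np.load('scene8.npy')
a=1.4236;d=np.array([np.cos(a),np.sin(a)])
s=5;x=cv2.resize(im[:,:,::-1],None,fx=s,fy=s,interpolation=cv2.INTER_CUBIC)
o=st['tool_pos'][:2]-d*.0455;print(o)
draw(x,'scene','medium',(*o,a),s=s)
draw(x,'scene','large',(.507,.2925,1.43),s=s,col=(0,255,0))
cv2.imwrite("pics/w5.png",x[130*s:240*s,270*s:410*s])
im=np.load('top8.npy')
x=cv2.resize(im[:,:,::-1],None,fx=s,fy=s,interpolation=cv2.INTER_CUBIC)
draw(x,'top','medium',(*o,a),s=s)
draw(x,'top','large',(.507,.2925,1.43),s=s,col=(0,255,0))
cv2.imwrite("pics/w6.png",x[170*s:270*s,90*s:240*s])
E
```

```text
[0.48745011 0.1524733 ]
```

View pics/w5.png

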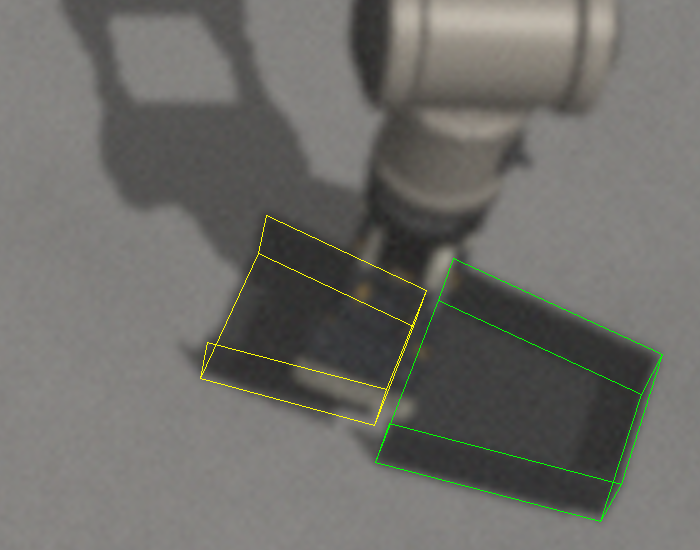

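View pics/w6.png

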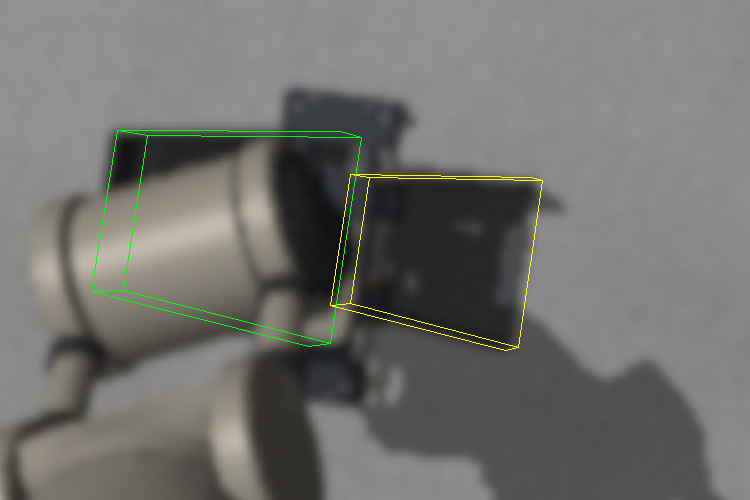

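Call:
{"method": "play_rows", "body": {
  "moves": [
    [[-0.001,0,-0.008,0,-0.3],[-0.001,0,-0.01,0,-0.3],[0,0,-0.01,0,-0.3],[0,0,-0.01,0,-0.3],[0,0,-0.01,0,-0.3],[0,0,-0.01,0,-0.3],[0,0,-0.01,0,-0.3],[0,0,-0.01,0,-0.3],[0,0,-0.01,0,-0.3],[0,0,-0.007,0,-0.3]]
  ]
}}

```text
time: 18.3
tool_pos: [0.5087, 0.2986, -0.0164]
tool_rot: [1.444, 1.538, -0.276]
contact_force: [0.2, -1.2, 1.0]
opening: 0.0327
```

```bash
cat >>h.py <<'E'
def overlay(tag,items,crops,s=5,save=None):
    outs=[]
    for c,(y,x,h,w) in crops.items():
        im=robot.read_camera(c); np.save(f'{c}_{tag}.npy',im)
        X=cv2.resize(im[:,:,::-1],None,fx=s,fy=s,interpolation=cv2.INTER_CUBIC)
        for (n,p,z0,col) in items: draw(X,c,n,p,z0,s,col)
        cv2.imwrite(f"pics/{tag}_{c}.png",X[y*s:(y+h)*s,x*s:(x+w)*s])
def dragged(off):
    st=robot.observe();R=Ro.from_euler('xyz',st['tool_rot']).as_matrix();z=-R[:,2];a=np.arctan2(z[1],z[0])
    return (*(st['tool_pos'][:2]-off*np.array([np.cos(a),np.sin(a)])),a)
E
python3 - <<'E'
from h import *
now()
print(rel([.515,.348,-.015],1.428),dragged(.0455))
overlay('w7',[('medium',dragged(.0455),.002,(0,255,255)),('large',(.507,.2925,1.43),0,(0,255,0))],dict(scene=(130,270,110,140)))
E
```

```text
t 18.3 tcp [ 0.5087  0.2986 -0.0164] push yaw 1.4222 tilt -0.9995 F [ 0.2 -1.2  1. ] open 0.0327 q6 0.58
(array([-0.00165322, -0.00099497, -0.04983674]), np.float64(-0.32626638710507905)) (np.float64(0.5019182564579714), np.float64(0.25355281004271507), np.float64(1.4221650941585449))
```

View pics/w7_scene.png

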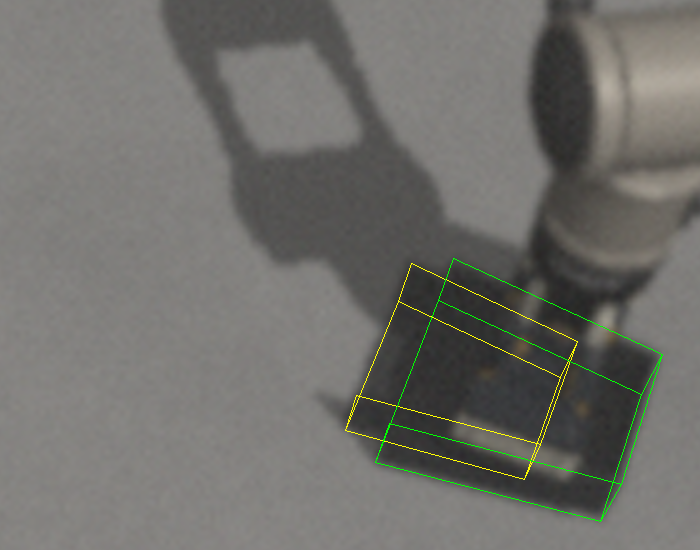

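Call:
{"method": "play_rows", "body": {
  "moves": [
    [[0,0,-0.008,0,-0.3],[0,0,-0.009,0,-0.3],[0,0,-0.008,0,-0.3],[0,0,-0.006,0,-0.3],[0,0,-0.004,0,-0.3],[0,0,-0.003,0,-0.3],[0,0,-0.003,0,-0.3],[0,0,-0.002,0,-0.3],[0,0,-0.002,0,-0.3],[0,0,-0.002,0,-0.3]]
  ]
}}

```text
time: 19.35
tool_pos: [0.516, 0.3487, -0.0168]
tool_rot: [1.407, 1.538, -0.312]
contact_force: [0.3, -5.8, 1.3]
opening: 0.0324
```

```bash
python3 - <<'E'
from h import *
now()
print(rel([.515,.348,-.015],1.428),dragged(.0455))
E
```

```text
t 19.35 tcp [ 0.516   0.3487 -0.0168] push yaw 1.4221 tilt -0.9995 F [ 0.3 -5.8  1.3] open 0.0324 q6 0.65
(array([-0.00185292, -0.0008701 ,  0.00086513]), np.float64(-0.3255975470971748)) (np.float64(0.5093069152083871), np.float64(0.30371012659985175), np.float64(1.422142757794333))
```

Call:
{"method": "play_rows", "body": {
  "moves": [
    [[0,0,-0.002,0,-0.3],[0,0,-0.002,0,-0.3],[0,0,0.006,0,-0.4],[0,0,0.004,0,-0.45],[-0.02,0,0,0,-0.45],[-0.03,0,0,0,-0.45],[-0.03,0,0,0,-0.45],[-0.02,0,0,0,-0.6],[0,0,0.03,0,-0.74],[0,0,0.04,0,-0.74]]
  ]
}}

```text
time: 20.35
tool_pos: [0.5015, 0.2729, 0.0871]
tool_rot: [1.317, 1.538, -0.397]
contact_force: [-0.2, -0.6, -0.1]
opening: 0.0125
```

```bash
python3 - <<'E'
from h import *
now()
p=1.43;d=np.array([np.cos(p),np.sin(p)]);b=np.array([.612,-.134])+d*.041
print(b,b-d*.035)
t=[*(b-d*.035),.055]
print(rel(t,1.43));plan(t,0)
overlay('w8',[('medium',(.509,.3027,1.428),.002,(0,255,255)),('large',(.507,.2925,1.43),0,(0,255,0)),('small',(.612,-.134,1.43),0,(0,255,255))],dict(scene=(150,280,100,140),top=(140,90,130,150)))
E
```

```text
t 20.35 tcp [0.5015 0.2729 0.0871] push yaw 1.4267 tilt -0.9995 F [-0.2 -0.6 -0.1] open 0.0125 q6 0.54
[ 0.6177536  -0.09340571] [ 0.61284199 -0.12805937]
(array([0.04055166, 0.1665661 , 0.38057434]), np.float64(-0.17591689159928592))
[np.float64(0.004), np.float64(0.017), np.float64(0.038), 0.0]
[np.float64(0.004), np.float64(0.017), np.float64(0.038), 0.0]
[np.float64(0.004), np.float64(0.017), np.float64(0.038), 0.0]
[np.float64(0.004), np.float64(0.017), np.float64(0.038), 0.0]
[np.float64(0.004), np.float64(0.017), np.float64(0.038), 0.0]
[np.float64(0.004), np.float64(0.017), np.float64(0.038), 0.0]
[np.float64(0.004), np.float64(0.017), np.float64(0.038), 0.0]
[np.float64(0.004), np.float64(0.017), np.float64(0.038), 0.0]
[np.float64(0.004), np.float64(0.017), np.float64(0.038), 0.0]
[np.float64(0.004), np.float64(0.017), np.float64(0.038), 0.0]
```

View pics/w8_scene.png

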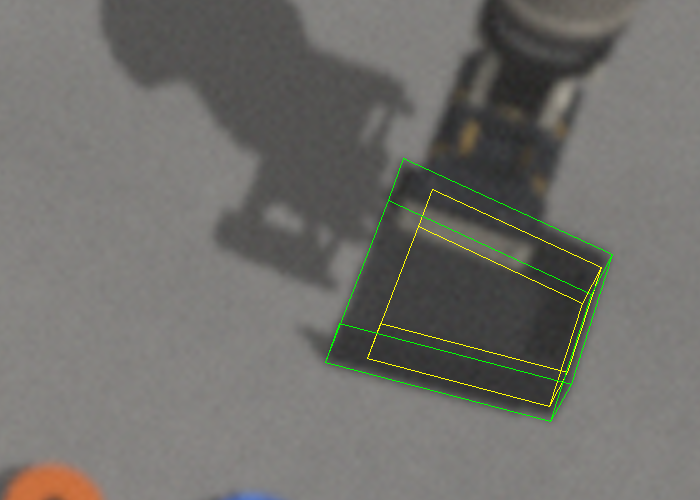

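View pics/w8_top.png

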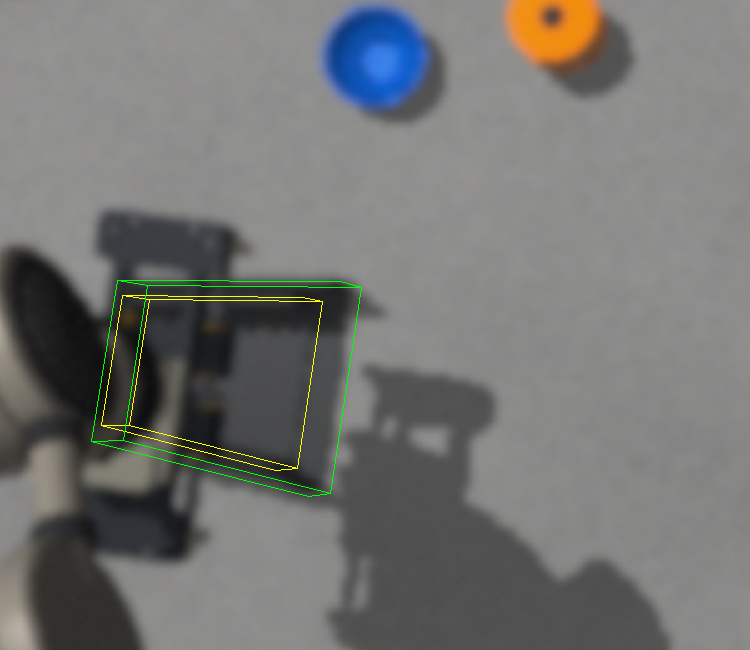

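Call:
{"method": "play_rows", "body": {
  "moves": [
    [[0.002,0.015,0.035,0,-0.74],[0.003,0.017,0.038,0,-0.74],[0.003,0.017,0.038,0,-0.74],[0.003,0.017,0.038,0,-0.74],[0.003,0.017,0.038,0,-0.74],[0.003,0.017,0.038,0,-0.74],[0.003,0.017,0.038,0,-0.74],[0.003,0.017,0.038,0,-0.74],[0.003,0.015,0.035,0,-0.74],[0.003,0.01,0.02,0,-0.74]]
  ]
}}

```text
time: 21.45
tool_pos: [0.6141, -0.1133, 0.0659]
tool_rot: [1.518, 1.531, -0.199]
contact_force: [-0.4, -0.2, -0.3]
opening: 0.0121
```

```bash
python3 - <<'E'
from h import *
now()
print(rel([.6128,-.128,-.018],1.43))
overlay('w9',[('medium',(.509,.3027,1.428),.002,(0,255,255)),('large',(.507,.2925,1.43),0,(0,255,0)),('small',(.612,-.134,1.43),0,(0,255,255))],dict(scene=(150,280,100,140),top=(140,90,130,150)))
E
```

```text
t 21.45 tcp [ 0.6141 -0.1133  0.0659] push yaw 1.4251 tilt -0.9992 F [-0.4 -0.2 -0.3] open 0.0121 q6 -0.16
(array([ 0.08390295, -0.00246853,  0.01457155]), np.float64(-0.27851788905081776))
```

View pics/w9_scene.png

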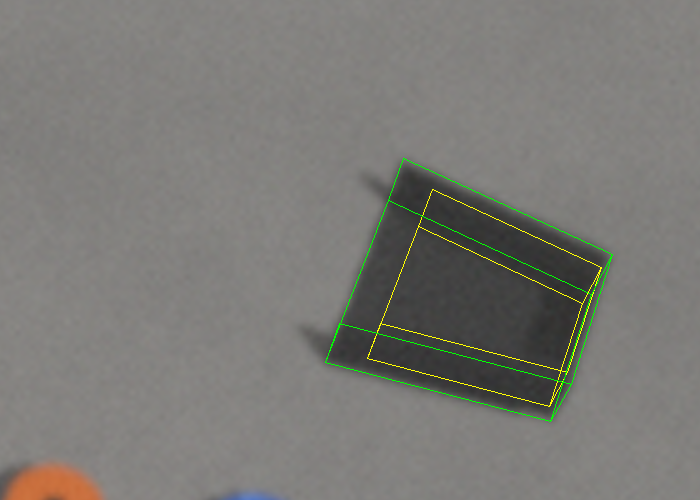

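View pics/w9_top.png

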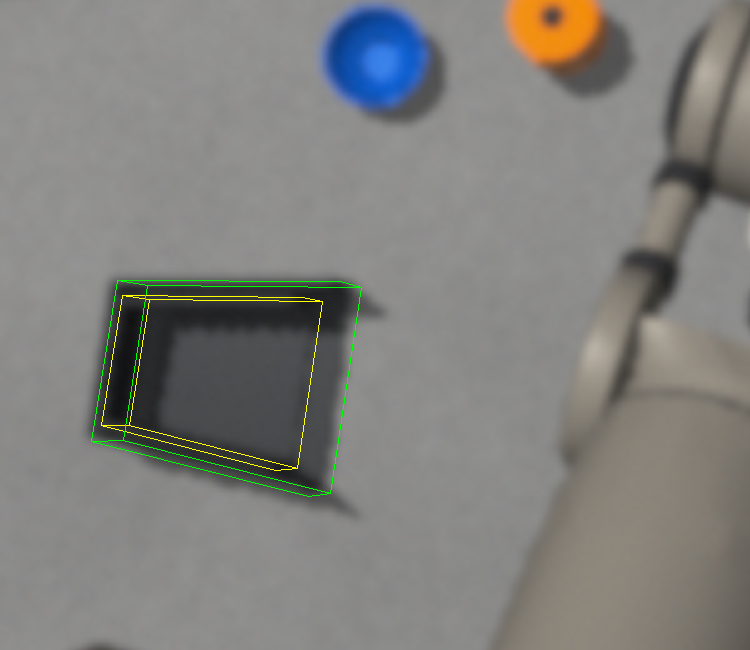

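```bash
python3 - <<'E'
from h import *
s=6
for c,(y,x,h,w) in dict(scene=(175,335,65,80),top=(190,100,55,75)).items():
    im=np.load(f'{c}_w9.npy')[:,:,::-1].astype(float)
    X=np.clip((im-10)*2.6,0,255).astype(np.uint8)
    X=cv2.resize(X,None,fx=s,fy=s,interpolation=cv2.INTER_CUBIC)
    Y=X.copy();draw(Y,c,'medium',(.509,.3027,1.428),.002,s)
    cr=np.s_[y*s:(y+h)*s,x*s:(x+w)*s]
    cv2.imwrite(f"pics/x_{c}.png",cv2.resize(np.hstack([X[cr],Y[cr]]),None,fx=.8,fy=.8))
E
```

```text
(no output)
```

View pics/x_scene.png

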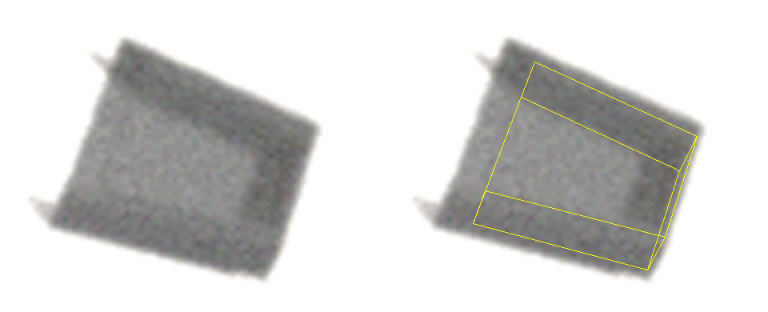

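View pics/x_top.png

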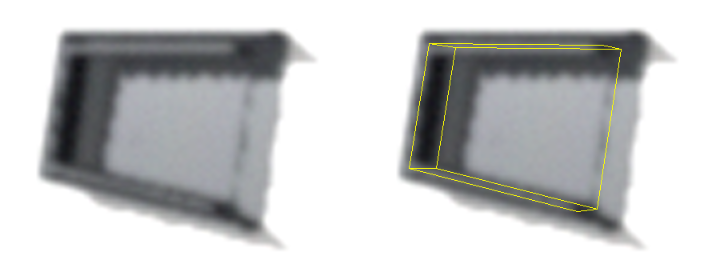

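Call:
{"method": "play_rows", "body": {
  "moves": [
    [[0.0,-0.002,0.01,-0.3,-0.74],[0,0,0.005,0,-0.74],[0.015,0,0,0,-0.74],[0.018,0,0,0,-0.74],[0.018,0,0,0,-0.74],[0.014,0,0,0,-0.74],[0.008,0,0,0,-0.74],[0.004,0,0,0,-0.74],[0.002,0,0,0,-0.74],[0,0,0,0,-0.74]]
  ]
}}

```text
time: 22.55
tool_pos: [0.614, -0.1237, -0.014]
tool_rot: [1.549, 1.528, -0.157]
contact_force: [-0.2, 0.5, -0.6]
opening: 0.0119
```

```bash
python3 - <<'E'
from h import *
now()
print(rel([.6128,-.128,-.018],1.43))
overlay('y1',[('small',(.612,-.134,1.43),0,(0,255,255))],dict(scene=(130,190,110,140)))
E
```

```text
t 22.55 tcp [ 0.614  -0.1237 -0.014 ] push yaw 1.4354 tilt -0.9991 F [-0.2  0.5 -0.6] open 0.0119 q6 -0.2
(array([ 0.00393388, -0.00078424,  0.00444426]), np.float64(0.3120602461576425))
```

View pics/y1_scene.png

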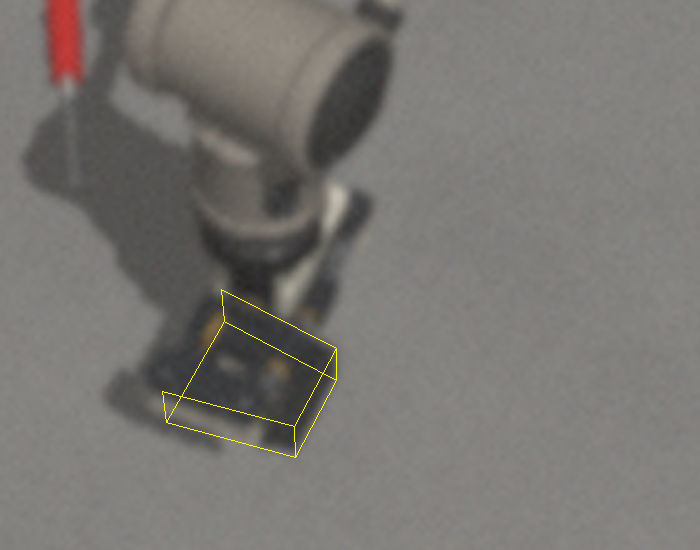

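Call:
{"method": "play_rows", "body": {
  "moves": [
    [[0.001,0,-0.008,0,-0.74],[0.001,0,-0.01,0,-0.74],[0.001,0,-0.01,0,-0.74],[0,0,-0.01,-3,-0.74],[0,0,-0.01,-4,-0.74],[0,0,-0.01,-4,-0.74],[0,0,-0.01,-4,-0.74],[0,0,-0.01,-4,-0.74],[0,0,-0.01,-4,-0.74],[0,0,-0.008,-2,-0.74]]
  ]
}}

```text
time: 23.6
tool_pos: [0.6168, -0.0198, -0.0151]
tool_rot: [1.07, 1.521, -0.181]
contact_force: [1.0, -0.7, 0.3]
opening: 0.0124
```

```bash
python3 - <<'E'
from h import *
now()
overlay('y2',[('small',dragged(.0315),0,(0,255,255))],dict(scene=(130,190,110,140),top=(150,190,110,140)))
E
```

```text
t 23.6 tcp [ 0.6168 -0.0198 -0.0151] push yaw 1.8905 tilt -0.9988 F [ 1.  -0.7  0.3] open 0.0124 q6 -0.47
```

View pics/y2_scene.png

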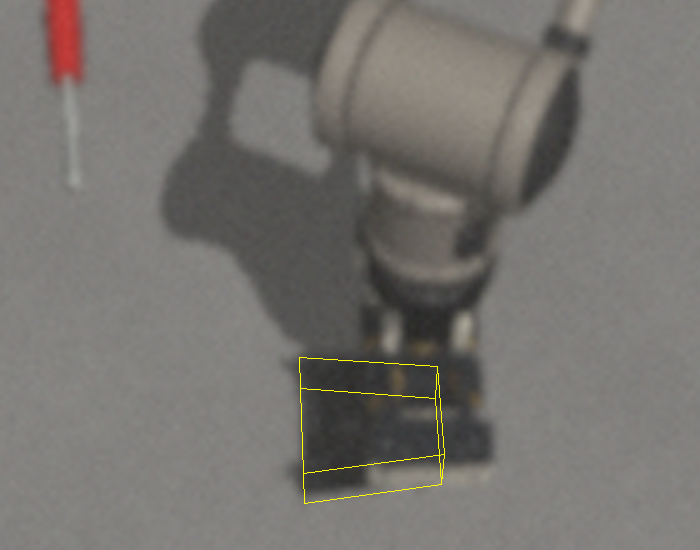

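View pics/y2_top.png

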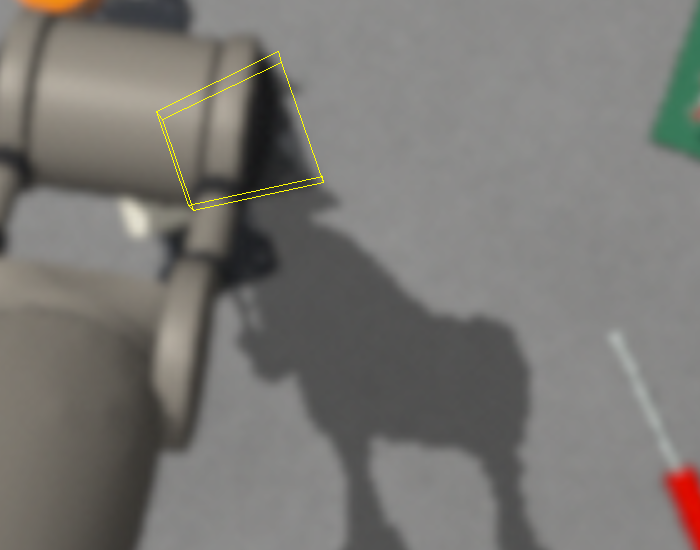

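Call:
{"method": "play_rows", "body": {
  "moves": [
    [[0,0,-0.009,-3.5,-0.74],[0,0,-0.01,-4.5,-0.74],[0,0,-0.01,-4.5,-0.74],[0,0,-0.01,-4.5,-0.74],[0,0,-0.01,-4.5,-0.74],[0,0,-0.01,-4.5,-0.74],[0,0,-0.01,-3,-0.74],[0,0,-0.01,0,-0.74],[0,0,-0.012,0,-0.74],[0,0,-0.01,0,-0.74]]
  ]
}}

```text
time: 24.7
tool_pos: [0.56, 0.0605, -0.0172]
tool_rot: [0.553, 1.512, -0.192]
contact_force: [1.0, -0.2, 1.1]
opening: 0.0121
```

```bash
python3 - <<'E'
from h import *
now()
overlay('y3',[('small',dragged(.0315),0,(0,255,255))],dict(scene=(130,230,110,140)))
E
```

```text
t 24.7 tcp [ 0.56    0.0605 -0.0172] push yaw 2.3959 tilt -0.9983 F [ 1.  -0.2  1.1] open 0.0121 q6 -0.84
```

View pics/y3_scene.png

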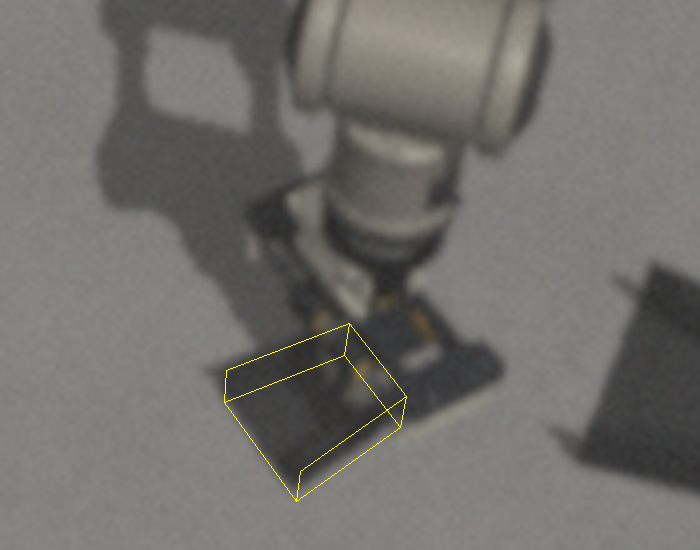

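Call:
{"method": "play_rows", "body": {
  "moves": [
    [[0,0,-0.01,0,-0.74],[0,0,-0.011,0,-0.74],[0,0,-0.01,1.5,-0.74],[0,0,-0.01,4.5,-0.74],[0,0,-0.01,4.5,-0.74],[0,0,-0.01,4.5,-0.74],[0,0,-0.01,4.5,-0.74],[0,0,-0.01,4.5,-0.74],[0,0,-0.01,4.5,-0.74],[0,0,-0.009,3.5,-0.74]]
  ]
}}

```text
time: 25.75
tool_pos: [0.4932, 0.1453, -0.0218]
tool_rot: [1.125, 1.515, -0.204]
contact_force: [1.4, -1.1, 0.1]
opening: 0.0115
```

```bash
python3 - <<'E'
from h import *
now()
print(rel([.4929,.195,-.017],1.43))
overlay('y4',[('small',dragged(.0315),0,(0,255,255))],dict(scene=(130,230,110,140)))
E
```

```text
t 25.75 tcp [ 0.4932  0.1453 -0.0218] push yaw 1.8118 tilt -0.9984 F [ 1.4 -1.1  0.1] open 0.0115 q6 -0.07
(array([-0.00533003,  0.01189105, -0.04815764]), np.float64(21.914228752242906))
```

View pics/y4_scene.png

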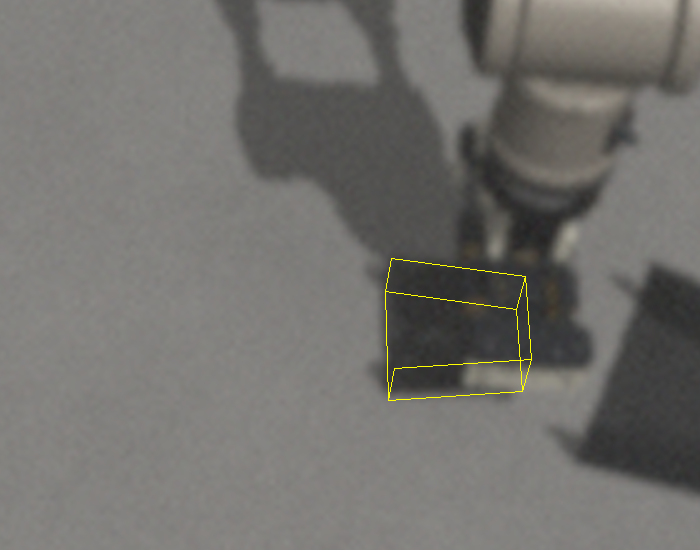

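Call:
{"method": "play_rows", "body": {
  "moves": [
    [[-0.001,0,-0.008,4.5,-0.74],[-0.001,0,-0.01,4.5,-0.74],[-0.001,0,-0.01,4.5,-0.74],[-0.001,0,-0.01,4.5,-0.74],[-0.001,0,-0.01,4,-0.74],[-0.001,0,-0.008,2,-0.74],[0,0,-0.002,0,-0.74],[0,0,0,0,-0.74],[0,0,0,0,-0.74],[0,0,0,0,-0.74]]
  ]
}}

```text
time: 26.8
tool_pos: [0.4845, 0.2055, -0.018]
tool_rot: [1.491, 1.522, -0.264]
contact_force: [-0.2, 0.8, -0.7]
opening: 0.0116
```

```bash
python3 - <<'E'
from h import *
now()
print(rel([.515,.3438,-.015],1.43))
overlay('y5',[('small',dragged(.0315),0,(0,255,255)),('medium',(.509,.3027,1.428),.002,(0,255,0))],dict(scene=(130,270,110,140),top=(170,90,110,140)))
E
```

```text
t 26.8 tcp [ 0.4845  0.2055 -0.018 ] push yaw 1.3865 tilt -0.9988 F [-0.2  0.8 -0.7] open 0.0116 q6 0.49
(array([-0.00336748,  0.00484162, -0.14151817]), np.float64(-2.4782003129029135))
```

View pics/y5_scene.png

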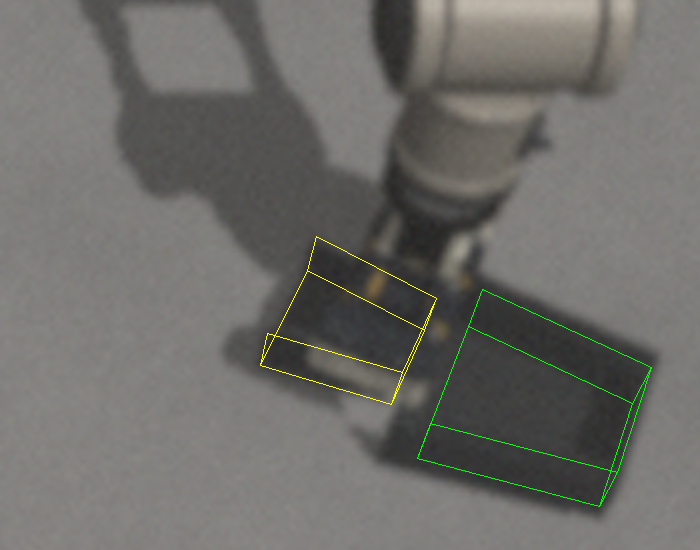

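View pics/y5_top.png

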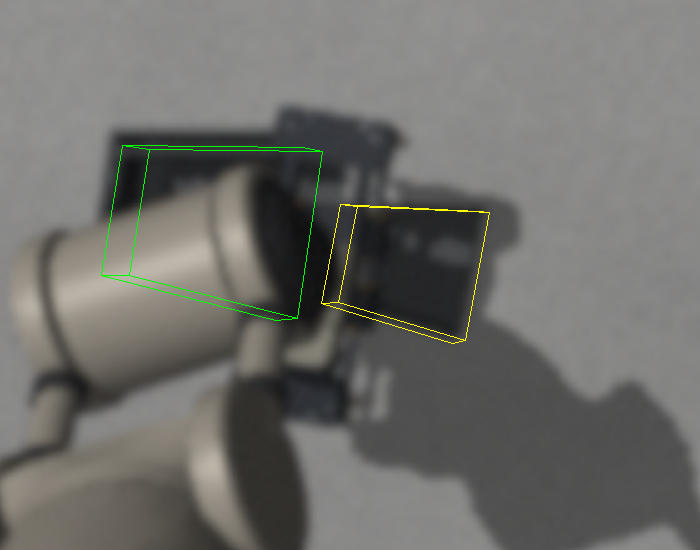

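Call:
{"method": "play_rows", "body": {
  "moves": [
    [[-0.001,0,-0.008,0,-0.74],[-0.001,0.001,-0.01,0,-0.74],[-0.001,0.001,-0.01,0,-0.74],[-0.001,0.001,-0.01,0,-0.74],[0,0.001,-0.01,0,-0.74],[0,0.001,-0.01,0,-0.74],[0,0,-0.01,-0.5,-0.74],[0,0,-0.01,-0.5,-0.74],[0,0,-0.008,-0.7,-0.74],[0,0,-0.006,-0.7,-0.74]]
  ]
}}

```text
time: 27.9
tool_pos: [0.5075, 0.3032, -0.014]
tool_rot: [1.446, 1.522, -0.264]
contact_force: [0.5, -1.4, 0.5]
opening: 0.0119
```

```bash
python3 - <<'E'
from h import *
now()
print(rel([.515,.3438,-.015],1.43))
overlay('y6',[('small',dragged(.0315),0.004,(0,255,255)),('medium',(.509,.3027,1.428),.002,(0,255,0))],dict(scene=(130,270,110,140),top=(170,90,110,140)))
E
```

```text
t 27.9 tcp [ 0.5075  0.3032 -0.014 ] push yaw 1.4316 tilt -0.9988 F [ 0.5 -1.4  0.5] open 0.0119 q6 0.59
(array([ 0.00086928,  0.0017235 , -0.04127785]), np.float64(0.10808248785502883))
```

View pics/y6_scene.png

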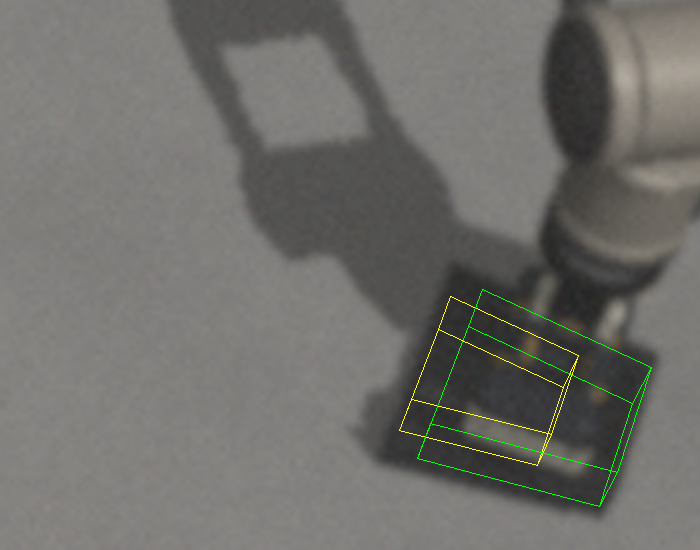

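View pics/y6_top.png

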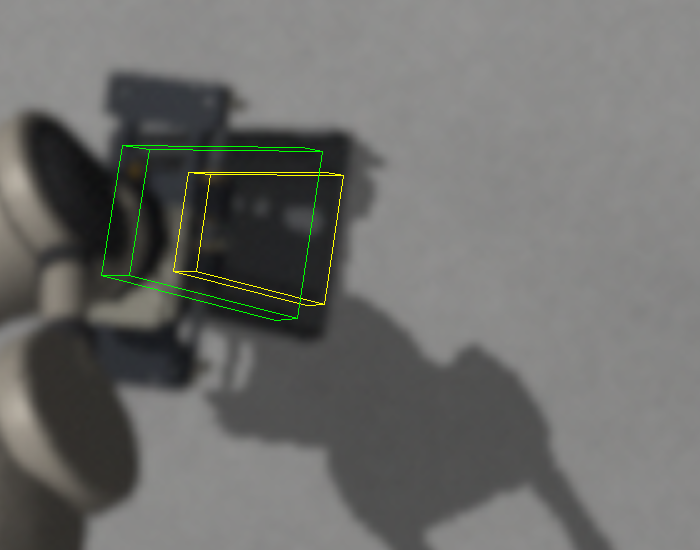

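Call:
{"method": "play_rows", "body": {
  "moves": [
    [[0,0.001,-0.007,0,-0.74],[0,0.001,-0.008,0,-0.74],[0,0,-0.007,0,-0.74],[0,0,-0.005,0,-0.74],[0,0,-0.004,0,-0.74],[0,0,-0.003,0,-0.74],[0,0,-0.002,0,-0.74],[0,0,-0.002,0,-0.74],[0,0,-0.002,0,-0.74],[0,0,-0.002,0,-0.74]]
  ]
}}

```text
time: 29.0
tool_pos: [0.5154, 0.3449, -0.0144]
tool_rot: [1.355, 1.523, -0.355]
contact_force: [-0.4, -13.8, 5.9]
opening: 0.0121
```

```bash
python3 - <<'E'
from h import *
now()
print(rel([.515,.3438,-.015],1.43))
E
```

```text
t 29.0 tcp [ 0.5154  0.3449 -0.0144] push yaw 1.4308 tilt -0.9988 F [ -0.4 -13.8   5.9] open 0.0121 q6 0.66
(array([ 0.00063285, -0.00028064,  0.00117982]), np.float64(0.07602343941522349))
```

Call:
{"method": "play_rows", "body": {
  "moves": [
    [[0,0,0.004,0,-0.74],[0,0,0.004,0,-0.74],[0,0,0.002,0,-0.74],[-0.015,0,0,0,-0.74],[-0.025,0,0,0,-0.74],[-0.035,0,0,0,-0.74],[-0.035,0,0,0,-0.74],[-0.03,0,0.02,0,-0.74],[0,0,0.045,0,-0.74],[0,0,0.045,0,-0.74]]
  ]
}}

```text
time: 30.0
tool_pos: [0.4929, 0.231, 0.1385]
tool_rot: [1.495, 1.517, -0.21]
contact_force: [-0.4, -0.5, -0.2]
opening: 0.0116
```

Call:
{"method": "play_rows", "body": {
  "moves": [
    [[0,0,0.045,0,-0.74],[0,0,0.045,0,-0.74],[0,0,0.045,0,-0.74],[0,0,0.04,0,-0.74],[0,0,0.04,0,-0.74],[0,0,0.02,0,-0.74],[0,0,0,0,-0.74],[0,0,0,0,-0.74],[0,0,0,0,-0.74],[0,0,0,0,-0.74]]
  ]
}}

```text
time: 31.0
tool_pos: [0.4619, -0.0112, 0.1515]
tool_rot: [1.565, 1.497, -0.142]
contact_force: [-0.1, -0.1, 0.3]
opening: 0.0119
```

```bash
python3 - <<'E'
from h import *
now()
s=6
for c,(y,x,h,w) in dict(scene=(175,335,65,80),top=(190,100,55,75)).items():
    raw=robot.read_camera(c);np.save(f'{c}_z.npy',raw)
    cv2.imwrite(f'pics/full_{c}.png',raw[:,:,::-1])
    X=np.clip((raw[:,:,::-1].astype(float)-10)*2.6,0,255).astype(np.uint8)
    X=cv2.resize(X,None,fx=s,fy=s,interpolation=cv2.INTER_CUBIC)
    Y=X.copy();draw(Y,c,'medium',(.509,.3027,1.428),.002,s);draw(Y,c,'small',(.5104,.3126,1.428),.004,s,(0,0,255))
    cr=np.s_[y*s:(y+h)*s,x*s:(x+w)*s]
    cv2.imwrite(f"pics/z_{c}.png",cv2.resize(np.hstack([X[cr],Y[cr]]),None,fx=.8,fy=.8))
E
```

```text
t 31.0 tcp [ 0.4619 -0.0112  0.1515] push yaw 1.4348 tilt -0.9973 F [-0.1 -0.1  0.3] open 0.0119 q6 -0.06
```

View pics/z_scene.png

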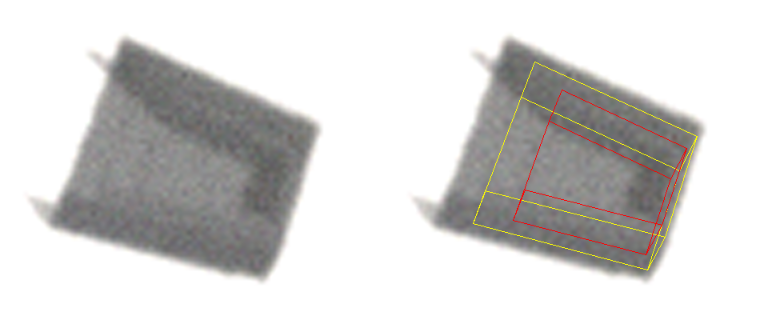

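View pics/z_top.png

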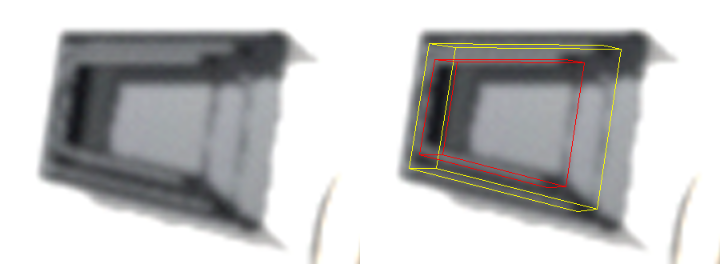

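View pics/full_scene.png

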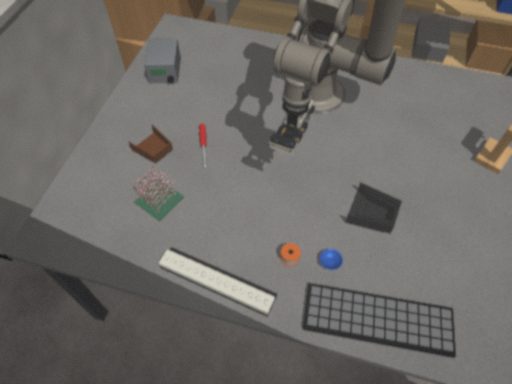

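```bash
python3 - <<'E'
from h import *
s=12;c='top';raw=np.load('top_z.npy').astype(float)
X=np.clip((raw[:,:,::-1]-10)*2.6,0,255).astype(np.uint8)
X=cv2.resize(X,None,fx=s,fy=s,interpolation=cv2.INTER_CUBIC)
def d2(n,p,z0):
    # floor mouth edge + top rims
    q=np.round((proj(c,pts(n,p,z0))+.5)*s).astype(int)
    cv2.line(X,q[0],q[3],(0,255,255),1);cv2.line(X,q[5],q[6],(0,0,255),1);cv2.line(X,q[4],q[5],(0,0,255),1);cv2.line(X,q[7],q[6],(0,0,255),1)
d2('medium',(.509,.3027,1.428),.004);d2('small',(.5104,.3126,1.428),.006)
cv2.imwrite('pics/zz.png',X[195*s:240*s,102*s:165*s])
print(raw[216,128:166].max(1).astype(int))
for n,p in(('medium',(.509,.3027,1.428)),('small',(.5104,.3126,1.428)),('large',(.507,.2925,1.43))):
    q=proj(c,pts(n,p,.004));t=(216-q[0,1])/(q[3,1]-q[0,1]);print(n,q[0]+t*(q[3]-q[0]))
E
```

```text
[ 76  76  77  76  76  76  76  76  76  76  76  76  77  76  72  66  69  75
  76  77  76  73  69  71  74  76  76  77  78  90 113 131 137 138 138 138
 137 137]
medium [151.25241866 216.        ]
small [144.15781827 216.        ]
large [158.4615097 216.       ]
```

View pics/zz.png

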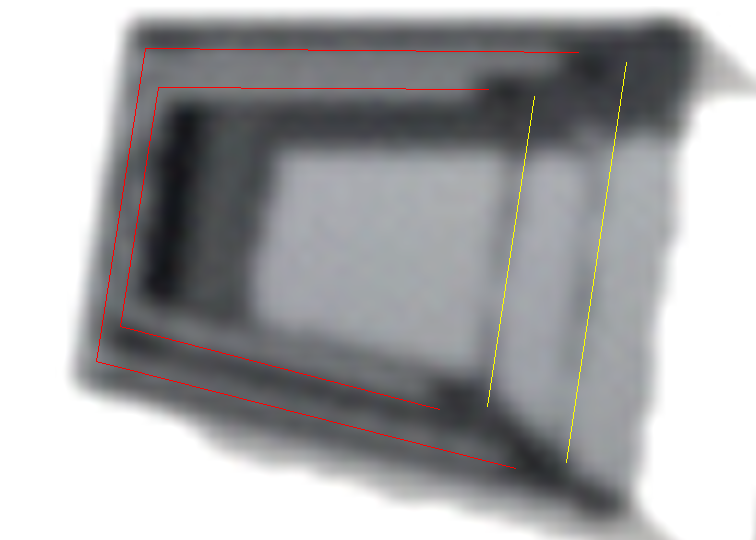

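```bash
python3 - <<'E'
from cell import robot
print(robot.hand_in())
E
```

```text
the job is handed in; nothing more can be done
None
```

I nested both trays and handed the job in with about 31 s on the clock. I spread the fingers inside each tray and pushed low on its back wall. The medium tray went into the screwed-down large one, then the small one into the medium, each until the wrist force showed it was home (about 6 N and 14 N).

**Last checks**
- **Depth of nesting:** in the final top picture the mouth edges are 7.4 px apart (large to medium) and 7.2 px (medium to small). Fully home would be 7.2 and 7.1 px, so each tray is within about 1 mm of home.
- **Alignment:** the edges look parallel and centred. I judged sideways position, turn and tilt by eye from the overlay and did not measure them.
- **Other objects:** in the last scene picture the reel, dish, screwdriver, cube and brown look-alike appear where they started. That was also by eye.
- **Robot:** at hand-in the gripper was clear of everything, with the wrist force near zero.

**What disagreed**
- **Height reading:** the reported fingertip height was about 30 mm too low. My first push therefore passed over the medium tray without moving it. I found the offset from the pictures and by lowering the fingers to the bench, then corrected for it.
- **Tool tilt:** the tool's measured tilt drifted by up to about 4° over the run. This caused no visible harm.

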